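# Refit and lock the purifier's filter cover

## Task

The cover of the gas purifier's filter bay has been left lying on the bench. Put it back: hook its thin tongue under the lip at the top of the sloping bay, swing the lower edge down and press it home against the stiff rubber seal until the cover lies flush in the bay. Then turn the turnbutton over the cover's lower edge so that it points straight up the slope, let go, and leave the other things on the bench where they are.

Things in the scene. Friction and masses are not known exactly. Their poses are not given: they have to be found in the camera images.
- bay (a point): Centre of the filter bay's seat, in the 25 degree sloping top of the gas purifier, a fixed white console 176 mm wide, 220 deep, 155 high at the back. x up the slope, y across (left), z square out of the slope; z = 0 is the seat for the cover's underside. The recess has its lower rim at x = -57.5 mm, side walls at y = +-73, back stop at x = 77.5; lower and side rims are 8 mm high, flush with a seated cover.
- lip (a point): Middle of the free edge, on the underside, of the aluminium lip that overhangs the top of the bay across its full width: bay x = 62, z = 16 mm. Axes as bay. The lip is 5 mm thick (its top at bay z = 21) and covers the bay from here up to the back stop 15.5 mm further on; the space under it is 16 mm high. It hides the tongue of a fitted cover.
- seal_strip (a point): Middle, at seat level, of the black rubber strip on the lower seat (100 mm along bay y, 9 mm wide, bay x = -50.5 mm). Axes as bay. The strip stands 4 to 6 mm proud of the seat. It is stiff: the cover's weight does not press it in, some 5 N on the strip (about 10 N at the cover's handle) does, then it stays in. Until then the cover's edge stands in the turnbutton's way.
- cover_grip (a point): Middle of the handle of the loose aluminium cover (about 0.3 kg), 30 mm above its underside. x towards the tongue, y along the handle, z out of the outer face. Plate 110 (x) by 140 (y) by 8 mm, centred here; black handle: upright rib 75 mm along y, 14 thick along x, top 45 mm above the underside. It starts flat on the bench, handle up, left or right of the purifier, tongue turned away from the robot.
- cover_tongue (a point): Middle of the tongue's free edge, on the cover's underside, 73 mm along cover x from the handle. Axes as cover_grip. The tongue is 4 mm thick, level with the underside, 110 mm wide, and stands out 18 mm from the plate. With the cover home it lies on the seat under the lip, at 70 to 77 mm along the bay's x.
- cover_edge (a point): Middle of the cover's lower edge (opposite the tongue), on the underside: -55 mm along cover x from the handle. Axes as cover_grip. With the cover home it is down on the seat, just inside the lower rim.
- turnbutton (a joint): Angle of the steel turnbutton about the bay's z axis (rad), positive anticlockwise looking down on the slope. 0: points straight up the slope, over the cover's lower edge (locked); about 1.5, as it starts: lies across the slope (open). Turns from -1.9 to 1.9 with no stop in between, both ends alike, friction 0.06 N m; stays where it is left.
- turnbutton_fin (a point): Middle of the turnbutton's upright grip fin, on its pivot axis: bay x = -80, y = 0, z = 38 mm. x runs along the fin, z as the bay's z. The fin is 56 mm long, 12 thick, and stands free from bay z = 18 to 50 mm. The flat bar under it is 76 mm long, 18 wide, bay z = 10 to 18 mm, so it clears a flush cover by 2 mm.
- label_tape: Roll of beige tape lying flat, 78 mm across, 19 mm high; origin under its centre. A bystander. It and the cover may have swapped places (left or right of the purifier).
- septa_jar: Small jar with a screw lid, 39 mm across, 47 mm high; origin under its centre. A bystander.
- beaker_100: Beaker, 57 mm across, 72 mm high; origin under its centre. A bystander.
- ferrule_tin: Flat round tin, 55 mm across, 18 mm high; origin under its centre. A bystander.

How it is judged:
By the outcome, as a careful person would: the job done as asked, in the order asked, and still so for the second after the job is handed in, with the robot touching nothing.
It also fails if it takes over 66 s, if anything falls off the work surface, if the arm or the gripper's body presses on something with over 40 N, if the wrist force passes 120 N, or if a joint passes its speed limit or range.

## Robot

A 7-joint arm with a two-finger parallel gripper is mounted at the origin on a cart in front of the work surface, level with it; the furniture and walls round the work are solid. World frame = base frame: x ahead of the robot, y to its left, z up, the work surface at z = 0. Lengths are in m, angles in rad, forces in N, time in s.
With the tool pointing down it reaches from about 0.4 to 0.85 m from the base axis. Payload 10.4 kg.
Tool frame: the origin (TCP) lies at the very end of the fingers, on their centre line; the grasp point (between the pads) lies 19 mm behind it; z points along the fingers, y is the direction in which the jaws open and shut (so a half turn about z gives the same grasp; the last joint's range is limited). The gripper opens to 87 mm and grips with 3 to 60 N. Pads are 19 mm wide; open, the fingers measure 117 mm over their backs; the gripper's body (75 mm by 190 mm) begins 51 mm behind the grasp point.
Start: joints at [-1.331, 0.332, -0.065, 1.46, 0.022, 1.35, -0.088], TCP at [0.162, 0.604, 0.223] pointing down, gripper open.
Joint ranges: [-2.6, 2.6], [-0.5, 2.12], [-1.47, 1.34], [0.16, 2.42], [-1.27, 4.41], [0.06, 2.06], [-2.6, 2.6]. Speed limits (rad/s): [2.22, 2.22, 2.79, 2.79, 3.14, 3.14, 3.14].

## Interface

Orientations are given as [roll, pitch, yaw] about the fixed x, y, z axes, in that order (R = Rz(yaw) Ry(pitch) Rx(roll)).
In Python, from workcell import env gives the robot as it stands.
- The arm moves only by the tool step_arm, never from a script. Its argument "targets" is a list of rows, each an object with "grip": the finger opening in mm, from 0 to 87; "translation": the shift along the tool's x, y, z as a fraction of full scale, a list of three; "twist": the turn about the tool's z as a fraction of full scale. A call has 1 to 5 rows; each row is the pose to reach, as a shift and turn from the pose measured when the call began, along the tool's axes at that moment, turning the shorter way round; what a row does not reach only later rows make up. Full scale, the value 1, is 0.15 m for a shift and 180 degrees for a turn. A row lasts 1/12 s, in which the tool goes at most 41.7 mm and 7.16 degrees, less where a joint would pass 70% of its speed; a pose out of reach is approached as far as the arm can. A call with a number of a shift or a turn outside -1 to 1 is refused whole. A call with a gripper value outside its range is refused whole. The fingers move at their own pace and stop on an object; "newtons" is the grip in N (left out, the last holds). Time passes only in rows, so rows that repeat a pose let the fingers close. It gives the time, the measured TCP pose, the force and the opening at its end, in the units of the state.
- env.read_state(): the state, without advancing time (a new reading comes with each control period).
- env.read_camera(name): name is "side" or "top"; returns a dict with "frame" (480x640x3 uint8, blue, green, red), "fx", "fy", "cx", "cy" (pixels), "R" (3x3) and "t" (3): a world point X has camera coordinates R X + t. Camera axes: x right, y down, z forward; pixel columns grow to the right and rows downward; lengths in m; the calibration is good to about 2 mm. A picture is of the moment at which its call begins. There is no depth.
- env.finish_job(): hands the job in, once; it reports no verdict.
The state is a dict: "t": time; "joint_pos": joint angles; "dq": joint speeds; "tau": joint torques, N m; "eef_pos": TCP position; "tcp_rot": TCP orientation; "contact_force": force on the tool from outside, world axes, zero at the start; "ft_torque": the same for the moment, N m; "finger_gap": finger opening in m.
Only numpy, scipy, OpenCV 4.12 (cv2) and the standard library are available. Lean on these libraries where they do the work, as an engineer would, in place of code of your own. Each camera call takes 0.05 s, during which the arm holds its last target.

## Working session

There is one attempt and no reset: what is moved stays moved. The work goes in short steps, Python scripts to look and compute and a tool call to move; the robot and the scene stay as the last step left them, time stands still between calls to the robot, and variables do not carry over. Pictures are saved under pics/ and viewed, and the job is handed in when it is done.

Besides the shell and the picture viewer there is one more tool, called after "Emit:" as a command line: name --argument value ..., lists and objects as JSON in quotes. step_arm: Moves the arm, as the interface text tells. Its arguments: {"type":"object","properties":{"targets":{"type":"array"},"newtons":{"type":"number"}},"required":["targets"]}

```bash
ls; mkdir -p pics; cat > h.py <<'E'
import numpy as np, cv2
from workcell import env
E
python3 - <<'E'
from h import *
s=env.read_state(); print(s)
for n in ["side","top"]:
    c=env.read_camera(n); cv2.imwrite(f"pics/{n}0.png",c["frame"])
    np.savez(f"{n}.npz",**{k:c[k] for k in c if k!="frame"}); print(n,[c[k] for k in("fx","fy","cx","cy")],c["R"],c["t"])
    print(-np.array(c["R"]).T@np.array(c["t"]))
E
```

```text
pics
{'t': 0.0, 'joint_pos': array([-1.33062078,  0.33288054, -0.06468224,  1.46095345,  0.02158799,
        1.34989706, -0.08849462]), 'dq': array([-8.60372975e-04, -1.89118097e-03, -2.95470941e-04,  7.66505930e-04,
        7.71222843e-04, -1.29261354e-03, -1.98924942e-05]), 'tau': array([-3.61923403e-04, -6.23270631e+01,  2.44940375e-02, -3.89876103e+01,
       -6.12939592e-02,  3.99392203e-02,  1.20114555e-04]), 'eef_pos': array([0.16226144, 0.60316229, 0.22174268]), 'tcp_rot': array([-3.14015043e+00,  6.13592272e-05,  2.87882435e+00]), 'contact_force': array([ 0.22987919,  0.0816928 , -0.28241321]), 'ft_torque': array([0.00325153, 0.00497671, 0.00891795]), 'finger_gap': 0.08679790107293364}
side [493.2424041007803, 493.2424041007803, 320.54646213223504, 246.08380521522508] [[-0.88250994 -0.47024246  0.00694501]
 [-0.40768427  0.75757734 -0.50977457]
 [ 0.23445626 -0.4527125  -0.86027999]] [0.50435369 0.2409536  0.91027347]
[0.32991082 0.46671971 0.90241932]
top [506.06718735157835, 506.06718735157835, 317.7044813934401, 255.26143524805386] [[-4.64985589e-03 -9.99988710e-01  9.79007776e-04]
 [-9.97678259e-01  4.57258833e-03 -6.79498492e-02]
 [ 6.79446054e-02 -1.29269178e-03 -9.97688258e-01]] [0.05497733 0.56724633 1.22660419]
[0.48284383 0.05396855 1.26225907]
```

View pics/side0.png

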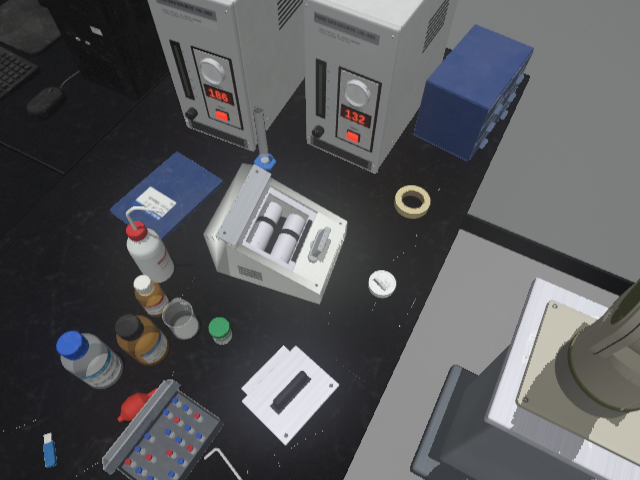

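View pics/top0.png

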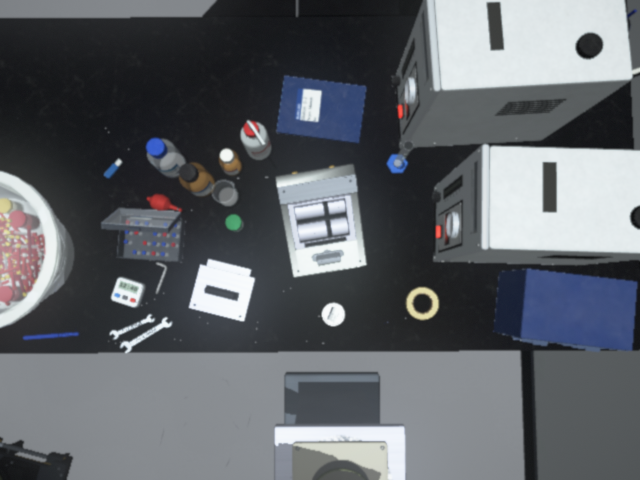

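```bash
cat >> h.py <<'E'
def cam(n):
    d=np.load(f"{n}.npz"); return {k:d[k] for k in d}
def proj(n,X):
    c=cam(n); p=(np.atleast_2d(X)@c["R"].T)+c["t"]
    return np.c_[c["fx"]*p[:,0]/p[:,2]+c["cx"], c["fy"]*p[:,1]/p[:,2]+c["cy"]]
def ray(n,uv):
    c=cam(n); d=np.array([(uv[0]-c["cx"])/c["fx"],(uv[1]-c["cy"])/c["fy"],1]); return -c["R"].T@c["t"], c["R"].T@d
def onz(n,uv,z):
    o,d=ray(n,uv); return o+d*(z-o[2])/d[2]
def tri(uvs,uvt):
    A=[];b=[]
    for n,uv in(("side",uvs),("top",uvt)):
        o,d=ray(n,uv); d=d/np.linalg.norm(d); P=np.eye(3)-np.outer(d,d); A.append(P); b.append(P@o)
    return np.linalg.lstsq(np.vstack(A),np.hstack(b),rcond=None)[0]
def crop(src,x0,y0,w,h,s,out,grid=10):
    im=cv2.imread(src)[y0:y0+h,x0:x0+w]; im=cv2.resize(im,None,fx=s,fy=s,interpolation=cv2.INTER_CUBIC)
    for g in range(0,w,grid):
        cv2.putText(im,str(x0+g),(g*s,8),0,.3,(0,255,255),1); cv2.line(im,(g*s,8),(g*s,14),(0,255,255),1)
    for g in range(0,h,grid):
        cv2.putText(im,str(y0+g),(0,g*s+4),0,.3,(0,255,255),1); cv2.line(im,(20,g*s),(26,g*s),(0,255,255),1)
    cv2.imwrite(out,im)
E
python3 - <<'E'
from h import *
crop("pics/top0.png",270,160,100,125,5-1,"pics/c1.png"[:-4]+".png") if 0 else None
crop("pics/top0.png",270,160,110,120,5,"pics/c1.png")
crop("pics/side0.png",200,155,155,150,4,"pics/c2.png")
crop("pics/top0.png",180,250,90,80,7,"pics/c3.png")
crop("pics/side0.png",230,335,120,115,5,"pics/c4.png")
E
```

```text
(no output)
```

View pics/c1.png

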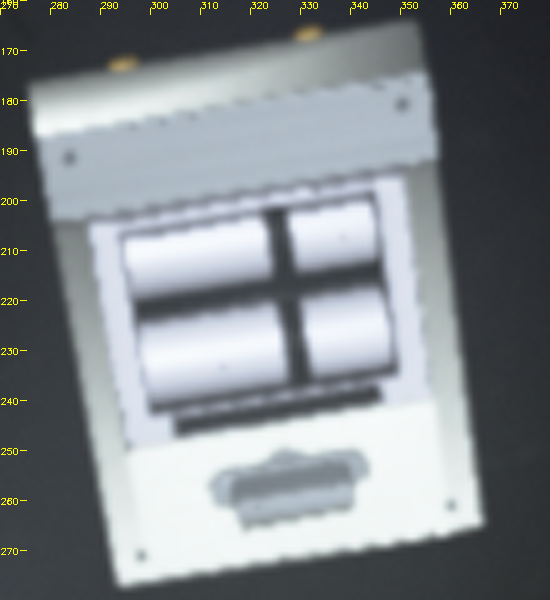

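View pics/c2.png

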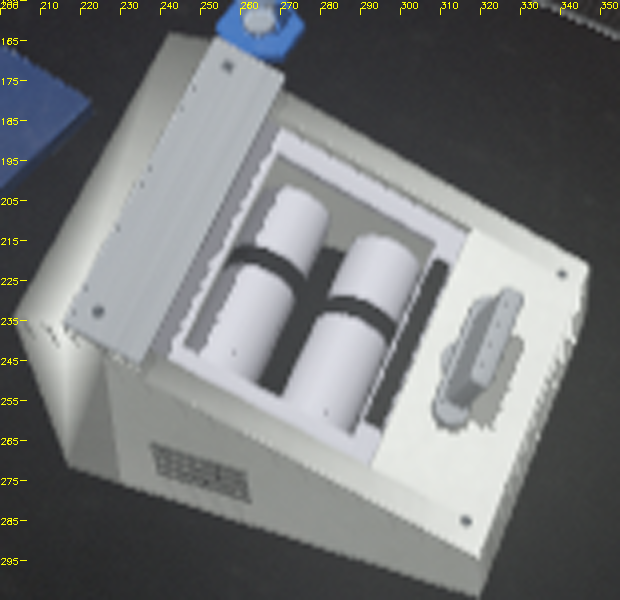

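View pics/c3.png

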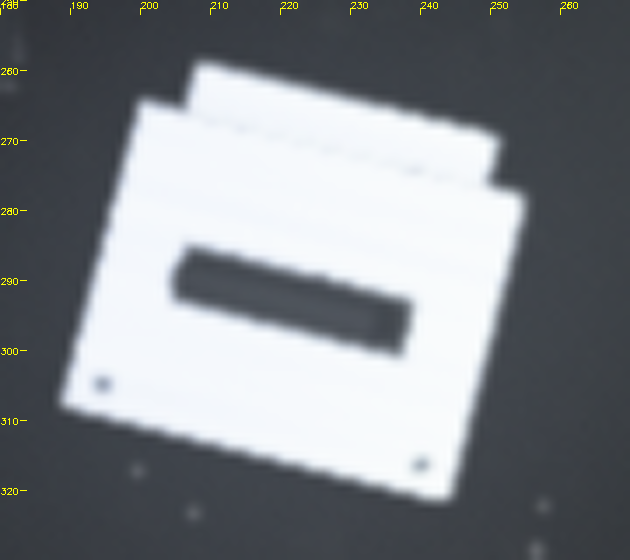

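View pics/c4.png

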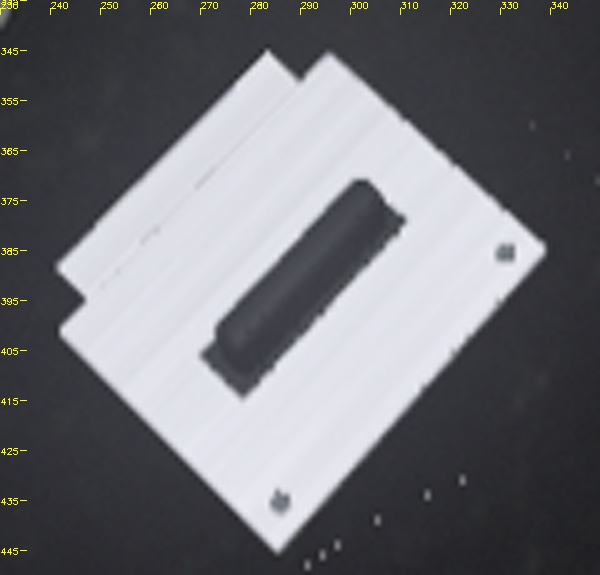

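```bash
cat > fit.py <<'E'
from h import *
from scipy.optimize import least_squares
from scipy.spatial.transform import Rotation as Ro
def T(p): # x,y,z,yaw,pitch(nose up)
    return Ro.from_euler("ZY",[p[3],-p[4]]).as_matrix(), np.array(p[:3])
def res(p,obs,fixed_pitch):
    R,t=T(list(p)+([fixed_pitch])); r=[]
    for n,X,uv in obs: r.append((proj(n,R@(np.array(X)/1000)+t)[0]-uv))
    return np.array(r)
C=[("top",(55,70,8),(199.5,264)),("top",(55,-70,8),(254.7,277.5)),("top",(-55,70,8),(188.3,308)),("top",(-55,-70,8),(243.7,321.5)),
("side",(55,70,8),(241.5,401.5)),("side",(55,-70,8),(296.5,346)),("side",(-55,70,8),(285,445)),("side",(-55,-70,8),(339,385)),
("top",(73,55,4),(207.5,259)),("top",(73,-55,4),(250.3,270)),("side",(73,55,4),(240.5,388)),("side",(73,-55,4),(283.5,345))]
B=[("top",(-57.5,73,8),(295.5,250)),("top",(-57.5,-73,8),(355.5,240.5)),("side",(-57.5,73,8),(293.7,272.5)),("side",(-57.5,-73,8),(317.5,212.5)),
("top",(62,88,21),(280,204)),("top",(62,-88,21),(357,192.5)),("side",(62,88,21),(233.7,247.5)),("side",(62,-88,21),(270.7,173)),
("side",(-80,0,50),(323.7,240)),("top",(62,73,8),(287.3,204.5)),
]
if __name__=="__main__":
    for nm,O,pi,x0 in(("cover",C,0,[.45,.25,0,0]),("bay",B,np.radians(25),[.6,.05,.1,0])):
        f=least_squares(lambda p:res(p,O,pi).ravel(),x0,x_scale=.01)
        print(nm,f.x.round(4),np.degrees(f.x[3])); print(res(f.x,O,pi).round(1).tolist())
E
python3 fit.py
```

```text
cover [ 4.768e-01  2.909e-01 -4.000e-04 -2.511e-01] -14.386205003705548
[[0.3, 0.2], [-0.3, 0.5], [-0.1, -0.6], [-0.6, -0.2], [-0.3, -0.4], [-0.6, -0.8], [0.4, 0.7], [0.7, -0.2], [0.4, -0.3], [0.3, -0.5], [0.3, 0.5], [0.1, 0.3]]
bay [0.6417 0.0428 0.0888 0.161 ] 9.223570382295547
[[-0.5, 0.6], [0.5, -0.1], [-0.9, -0.0], [0.3, -0.1], [-0.2, 0.6], [-0.1, -0.7], [1.4, -0.5], [0.6, 1.6], [0.6, -0.8], [-1.0, -2.5]]
```

```bash
sed -i '/("side",(-80,0,50),(323.7,240)),/s/,("top",(62,73,8),(287.3,204.5))//' fit.py; python3 fit.py; cat > go.py <<'E'
import sys
from h import *
from scipy.spatial.transform import Rotation as Ro
# usage: go.py x y z jaw_deg   (jaw_deg: wanted azimuth of tool y axis, mod 180, or 'k' keep)
s=env.read_state(); R=Ro.from_euler("xyz",s["tcp_rot"]).as_matrix()
p=s["eef_pos"]; w=np.array([float(a) for a in sys.argv[1:4]])
v=R.T@(w-p); jaw=np.degrees(np.arctan2(R[1,1],R[0,1]))
print("tcp",p.round(4),"jaw az",round(jaw,2),"q",s["joint_pos"].round(2),"F",s["contact_force"].round(1),"gap",round(s["finger_gap"]*1000,1),"t",s["t"])
tw=0
if len(sys.argv)>4 and sys.argv[4]!="k":
    d=float(sys.argv[4])-jaw
    print("world turn",d); tw=-d/180
print("shift frac",(v/.15).round(4),"len mm",np.linalg.norm(v)*1000,"twist frac",round(tw,4))
E
python3 go.py 0.477 0.291 0.12 75.6
```

```text
cover [ 4.768e-01  2.909e-01 -4.000e-04 -2.511e-01] -14.386205003705548
[[0.3, 0.2], [-0.3, 0.5], [-0.1, -0.6], [-0.6, -0.2], [-0.3, -0.4], [-0.6, -0.8], [0.4, 0.7], [0.7, -0.2], [0.4, -0.3], [0.3, -0.5], [0.3, 0.5], [0.1, 0.3]]
bay [0.6421 0.043  0.0893 0.1572] 9.006931026482375
[[-0.7, 0.3], [0.3, -0.1], [-1.4, -0.1], [0.2, -0.1], [-0.3, 0.2], [-0.1, -0.8], [1.0, -0.8], [0.5, 1.4], [0.3, -0.8]]
tcp [0.1623 0.6032 0.2218] jaw az 74.94 q [-1.33  0.33 -0.06  1.46  0.02  1.35 -0.09] F [0.4 0.2 0. ] gap 87.2 t 0.1
world turn 0.6588339022430318
shift frac [-2.5668 -1.464   0.6809] len mm 454.8562163835412 twist frac -0.0037
```

Emit:
step_arm --targets '[{"grip": 87,"translation": [-0.15,-0.09,0],"twist": 0},{"grip": 87,"translation": [-0.35,-0.2,0],"twist": 0},{"grip": 87,"translation": [-0.57,-0.32,0],"twist": 0},{"grip": 87,"translation": [-0.78,-0.44,0],"twist": 0},{"grip": 87,"translation": [-0.98,-0.56,0],"twist": 0}]'

```text
t: 0.52
eef_pos: [0.2837, 0.4822, 0.2216]
tcp_rot: [-3.14, 0.0, 2.878]
contact_force: [1.0, -0.0, 0.4]
finger_gap: 0.0871
```

Emit:
step_arm --targets '[{"grip": 87,"translation": [-0.2,-0.12,0],"twist": 0},{"grip": 87,"translation": [-0.42,-0.24,0],"twist": 0},{"grip": 87,"translation": [-0.62,-0.36,0],"twist": 0},{"grip": 87,"translation": [-0.8,-0.45,0],"twist": 0},{"grip": 87,"translation": [-0.9,-0.51,0],"twist": 0}]'

```text
t: 0.93
eef_pos: [0.3969, 0.3698, 0.2216]
tcp_rot: [-3.139, 0.001, 2.874]
contact_force: [0.5, 0.4, -0.8]
finger_gap: 0.0868
```

```bash
python3 go.py 0.477 0.291 0.12 75.6
```

```text
tcp [0.3969 0.3698 0.2216] jaw az 74.69 q [-0.96  0.15  0.13  1.69 -0.02  1.31  0.48] F [ 0.5  0.4 -0.8] gap 86.8 t 0.9333
world turn 0.9138507503789413
shift frac [-0.6529 -0.3639  0.6791] len mm 151.483202542717 twist frac -0.0051
```

Emit:
step_arm --targets '[{"grip": 87,"translation": [-0.25,-0.14,0.2],"twist": -0.005},{"grip": 87,"translation": [-0.5,-0.28,0.45],"twist": -0.005},{"grip": 87,"translation": [-0.653,-0.364,0.68],"twist": -0.005},{"grip": 87,"translation": [-0.653,-0.364,0.68],"twist": -0.005},{"grip": 87,"translation": [-0.653,-0.364,0.68],"twist": -0.005}]'

```text
t: 1.35
eef_pos: [0.4778, 0.2847, 0.1148]
tcp_rot: [-3.131, -0.002, 2.884]
contact_force: [-0.4, -1.8, -0.7]
finger_gap: 0.0867
```

```bash
python3 go.py 0.4768 0.2909 0.014 75.6; python3 - <<'E'
from h import *
for n in ["side","top"]:
    cv2.imwrite(f"pics/{n}1.png",env.read_camera(n)["frame"])
crop("pics/top1.png",150,220,130,120,5,"pics/d1.png")
crop("pics/side1.png",200,275,160,150,4,"pics/d2.png")
E
```

```text
tcp [0.4778 0.2847 0.1148] jaw az 75.23 q [-0.8   0.27  0.21  1.78 -0.06  1.1   0.74] F [-0.4 -1.8 -0.7] gap 86.7 t 1.35
world turn 0.3704281479600553
shift frac [0.0157 0.0452 0.6715] len mm 100.9860053690075 twist frac -0.0021
```

View pics/d1.png

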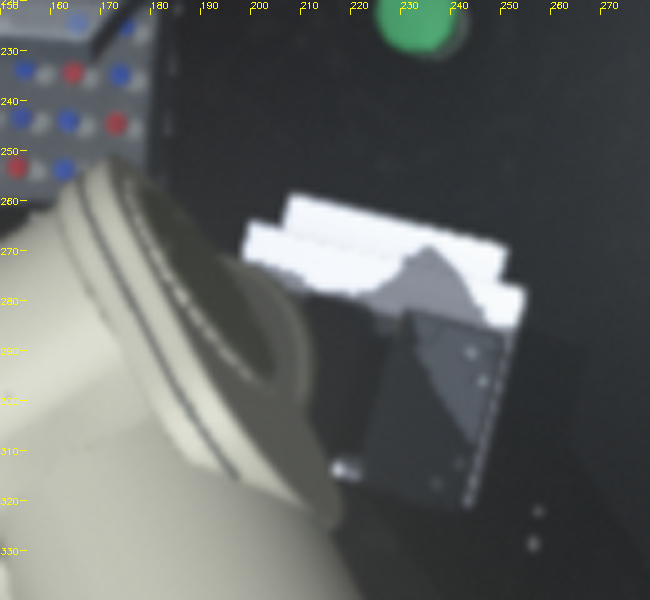

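View pics/d2.png

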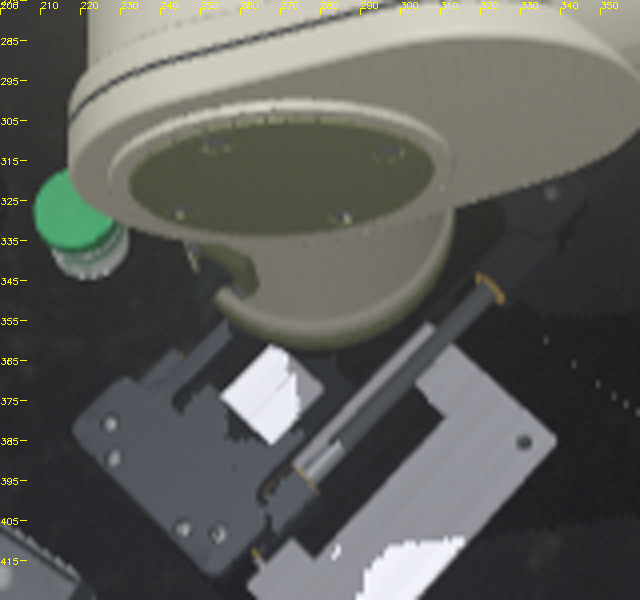

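Emit:
step_arm --targets '[{"grip": 87,"translation": [0.016,0.045,0],"twist": -0.002},{"grip": 87,"translation": [0.016,0.045,0.1],"twist": -0.002},{"grip": 87,"translation": [0.016,0.045,0.2],"twist": -0.002},{"grip": 87,"translation": [0.016,0.045,0.3],"twist": -0.002},{"grip": 87,"translation": [0.016,0.045,0.3],"twist": -0.002}]'

```text
t: 1.87
eef_pos: [0.4741, 0.2985, 0.0724]
tcp_rot: [-3.136, -0.002, 2.898]
contact_force: [-0.5, 0.1, -0.2]
finger_gap: 0.0871
```

```bash
python3 go.py 0.4768 0.2909 0.014 75.6
```

```text
tcp [0.4741 0.2985 0.0724] jaw az 76.02 q [-0.81  0.33  0.2   1.81 -0.07  1.02  0.74] F [-0.5  0.1 -0.2] gap 87.1 t 1.8667
world turn -0.4226066588368411
shift frac [-0.0309 -0.0424  0.3894] len mm 58.937245257601425 twist frac 0.0023
```

```bash
sed -i 's/^s=env.read_state()/env.read_camera("top"); env.read_camera("top"); s=env.read_state()/' go.py; python3 go.py 0.4768 0.2909 0.04 75.6
```

```text
tcp [0.4756 0.2986 0.0747] jaw az 75.96 q [-0.81  0.33  0.2   1.81 -0.07  1.02  0.74] F [ 0.7  0.1 -0. ] gap 87.2 t 1.9667
world turn -0.3641850768792807
shift frac [-0.0206 -0.0467  0.2318] len mm 35.60516402977643 twist frac 0.002
```

Emit:
step_arm --targets '[{"grip": 87,"translation": [-0.01,-0.047,0],"twist": 0.002},{"grip": 87,"translation": [-0.01,-0.047,0],"twist": 0.002},{"grip": 87,"translation": [-0.01,-0.047,0.06],"twist": 0.002},{"grip": 87,"translation": [-0.01,-0.047,0.12],"twist": 0.002},{"grip": 87,"translation": [-0.01,-0.047,0.12],"twist": 0.002}]'

```text
t: 2.38
eef_pos: [0.4742, 0.2907, 0.0548]
tcp_rot: [-3.136, -0.002, 2.89]
contact_force: [0.0, 0.6, -0.6]
finger_gap: 0.087
```

```bash
python3 go.py 0.4768 0.2909 0.014 75.6;python3 - <<'E'
from h import *
for n in ["side"]:
    cv2.imwrite(f"pics/{n}2.png",env.read_camera(n)["frame"])
crop("pics/side2.png",200,315,160,150,4,"pics/d3.png")
E
```

```text
tcp [0.4748 0.291  0.056 ] jaw az 75.61 q [-0.8   0.34  0.2   1.83 -0.08  0.98  0.75] F [0.5 0.3 0.2] gap 86.8 t 2.4833
world turn -0.008639752833204284
shift frac [-0.0134  0.0037  0.2802] len mm 42.086539216213914 twist frac 0.0
```

View pics/d3.png

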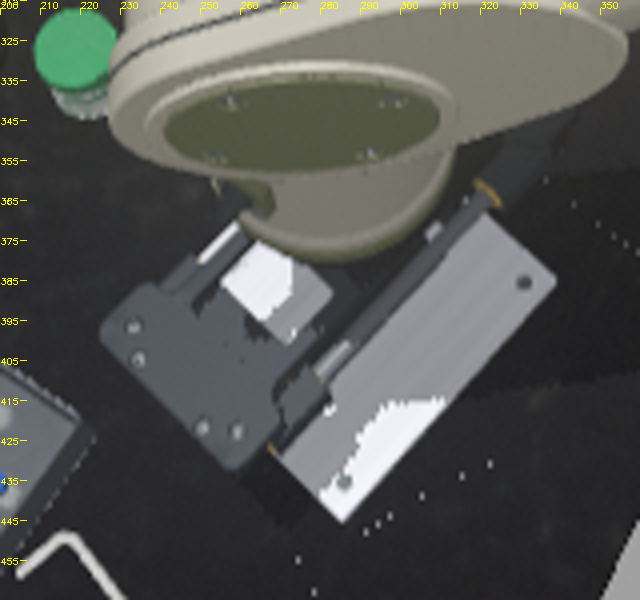

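Emit:
step_arm --targets '[{"grip": 87,"translation": [-0.013,0,0.07],"twist": 0},{"grip": 87,"translation": [-0.013,0,0.14],"twist": 0},{"grip": 87,"translation": [-0.013,0,0.21],"twist": 0},{"grip": 87,"translation": [-0.013,0,0.27],"twist": 0},{"grip": 87,"translation": [-0.013,0,0.27],"twist": 0}]'

```text
t: 2.95
eef_pos: [0.4755, 0.2896, 0.0133]
tcp_rot: [-3.134, -0.003, 2.89]
contact_force: [-0.0, -0.6, -0.9]
finger_gap: 0.0869
```

```bash
python3 go.py 0.4768 0.2909 0.014 75.6
```

```text
tcp [0.4766 0.2903 0.0153] jaw az 75.6 q [-0.79  0.4   0.19  1.85 -0.09  0.9   0.76] F [-0.3  1.3  0.1] gap 87.0 t 3.05
world turn -0.004967654681166778
shift frac [-0.0004  0.004   0.0089] len mm 1.46406399593667 twist frac 0.0
```

Emit:
step_arm --targets '[{"grip": 70,"translation": [0,0,0],"twist": 0},{"grip": 70,"translation": [0,0,0],"twist": 0},{"grip": 70,"translation": [0,0,0],"twist": 0},{"grip": 70,"translation": [0,0,0],"twist": 0},{"grip": 70,"translation": [0,0,0],"twist": 0}]' --newtons 25

```text
t: 3.47
eef_pos: [0.4768, 0.2902, 0.0157]
tcp_rot: [-3.136, -0.001, 2.89]
contact_force: [-0.3, -2.2, 3.3]
finger_gap: 0.0747
```

Emit:
step_arm --targets '[{"grip": 70,"translation": [0,0,-0.1],"twist": 0},{"grip": 70,"translation": [0,0,-0.25],"twist": 0},{"grip": 70,"translation": [0,0,-0.4],"twist": 0},{"grip": 70,"translation": [0,0,-0.5],"twist": 0},{"grip": 70,"translation": [0,0,-0.5],"twist": 0}]'

```text
t: 3.88
eef_pos: [0.4785, 0.2918, 0.0937]
tcp_rot: [-3.14, 0.002, 2.89]
contact_force: [0.4, -0.0, -3.2]
finger_gap: 0.0747
```

```bash
python3 go.py 0.4768 0.2909 0.20 75.6; python3 - <<'E'
from h import *
for n in ["side","top"]:
    cv2.imwrite(f"pics/{n}3.png",env.read_camera(n)["frame"])
crop("pics/side3.png",180,255,160,150,4,"pics/d4.png")
E
```

```text
tcp [0.4768 0.2907 0.0903] jaw az 75.61 q [-0.81  0.3   0.2   1.8  -0.07  1.05  0.74] F [-0.9 -0.3 -3. ] gap 74.4 t 3.9833
world turn -0.007496191486424664
shift frac [ 0.0014 -0.0024 -0.7312] len mm 109.67702180370796 twist frac 0.0
```

View pics/side3.png

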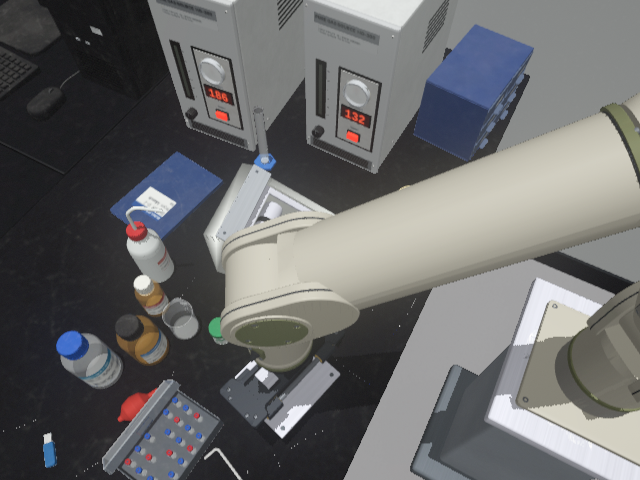

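View pics/top3.png

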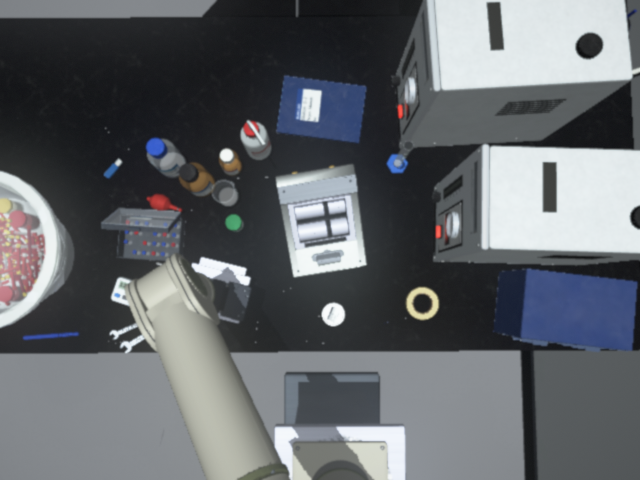

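```bash
cat > ov.py <<'E'
from fit import *
BAY=[0.6421,0.043,0.0893,np.radians(9.0),np.radians(25)]
def bay(X): 
    R,t=T(BAY); return (np.atleast_2d(X)/1000)@R.T+t
if __name__=="__main__":
    L=[[(-57.5,73,8),(62,73,8)],[(-57.5,-73,8),(62,-73,8)],[(-57.5,73,8),(-57.5,-73,8)],
     [(62,88,21),(62,-88,21)],[(-57.5,73,0),(-57.5,-73,0)],[(62,88,21),(62,88,8)],
     [(-86,28,50),(-86,-28,50)],[(-74,28,50),(-74,-28,50)],[(-86,28,18),(-86,-28,18)],[(-55,-50,5),(-55,50,5)],[(-46,-50,5),(-46,50,5)]]
    for n,(x0,y0,w,h) in(("top",(270,160,110,120)),("side",(200,155,155,150))):
        s=5; im=cv2.imread(f"pics/{n}0.png")[y0:y0+h,x0:x0+w]; im=cv2.resize(im,None,fx=s,fy=s,interpolation=cv2.INTER_CUBIC)
        for a,b in L:
            p=((proj(n,bay([a,b]))-[x0,y0])*s+ (s-1)/2).astype(int); cv2.line(im,tuple(map(int,p[0])),tuple(map(int,p[1])),(0,0,255),1)
        cv2.imwrite(f"pics/ov_{n}.png",im)
E
python3 ov.py
```

```text
(no output)
```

View pics/ov_top.png

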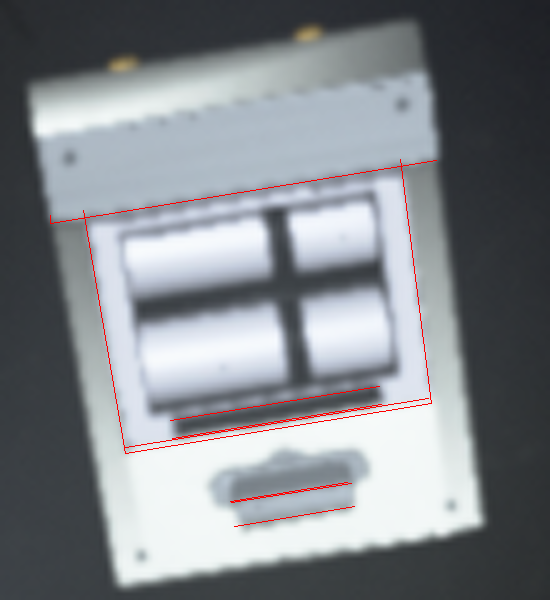

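View pics/ov_side.png

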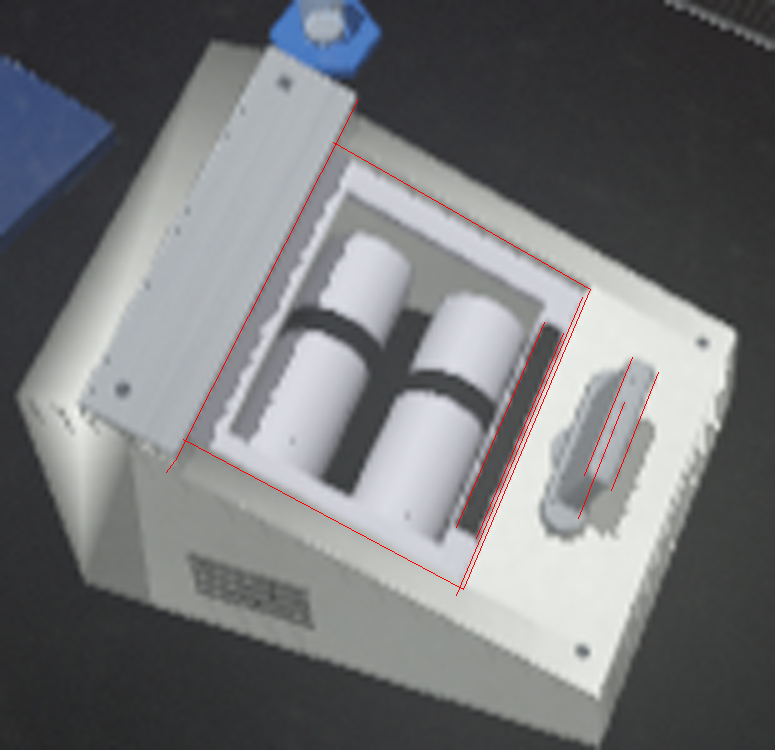

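```bash
cat > tgt.py <<'E'
from ov import *
def tcp_h(tx,tz,dy=0,yaw=9.0,up=0):
    a=np.radians(yaw); t=bay([(tx,dy,tz)])[0]
    return t-0.073*np.array([np.cos(a),np.sin(a),0])+[0,0,.0155+up]
if __name__=="__main__":
    print("above",tcp_h(47,12.6,up=.07).round(4)); print("pre",tcp_h(47,12.6).round(4)); print("in",tcp_h(70,2).round(4))
    print("origin",bay([(0,0,33),(74,0,0),(-80,0,50)]).round(4))
E
python3 tgt.py; python3 go.py 0.5519 0.0287 0.20 99
```

```text
above [0.6068 0.0374 0.2061]
pre [0.6068 0.0374 0.1361]
in [0.6318 0.0414 0.1362]
origin [[0.6283 0.0408 0.1192]
 [0.7083 0.0535 0.1206]
 [0.5496 0.0284 0.1008]]
tcp [0.4762 0.2901 0.0892] jaw az 75.6 q [-0.81  0.3   0.2   1.8  -0.07  1.05  0.74] F [-0.7 -1.1 -3. ] gap 74.6 t 4.1833
world turn 23.395615068264462
shift frac [-0.9201 -1.568  -0.7296] len mm 293.8450237135808 twist frac -0.13
```

Emit:
step_arm --targets '[{"grip": 70,"translation": [0,0,-0.2],"twist": 0},{"grip": 70,"translation": [0,-0.05,-0.4],"twist": -0.02},{"grip": 70,"translation": [0,-0.15,-0.6],"twist": -0.05},{"grip": 70,"translation": [-0.05,-0.3,-0.75],"twist": -0.08},{"grip": 70,"translation": [-0.1,-0.45,-0.78],"twist": -0.11}]'

```text
t: 4.6
eef_pos: [0.4756, 0.2222, 0.2101]
tcp_rot: [-3.138, -0.001, -3.041]
contact_force: [1.5, -0.2, -3.8]
finger_gap: 0.0747
```

```bash
python3 go.py 0.6068 0.0374 0.2061 99
```

```text
tcp [0.4761 0.2176 0.2078] jaw az 95.32 q [-0.72  0.12  0.22  1.76 -0.02  1.28  1.17] F [ 0.1  0.1 -3.3] gap 74.9 t 4.7
world turn 3.679285542279274
shift frac [-0.7565 -1.2772  0.0171] len mm 222.67695325692506 twist frac -0.0204
```

Emit:
step_arm --targets '[{"grip": 70,"translation": [-0.07,-0.15,0],"twist": -0.005},{"grip": 70,"translation": [-0.18,-0.35,0],"twist": -0.01},{"grip": 70,"translation": [-0.33,-0.58,0],"twist": -0.015},{"grip": 70,"translation": [-0.46,-0.8,0],"twist": -0.02},{"grip": 70,"translation": [-0.56,-0.95,0],"twist": -0.02}]'

```text
t: 5.12
eef_pos: [0.5739, 0.0799, 0.2073]
tcp_rot: [-3.134, -0.005, -2.988]
contact_force: [-0.2, -0.4, -4.1]
finger_gap: 0.0745
```

```bash
python3 go.py 0.6068 0.0374 0.2061 99
```

```text
tcp [0.5746 0.078  0.207 ] jaw az 98.45 q [-0.51  0.25  0.35  1.62 -0.08  1.29  1.57] F [-0.9 -0.3 -3.5] gap 75.2 t 5.2167
world turn 0.5450383914583483
shift frac [-0.1725 -0.2993  0.008 ] len mm 51.83298644153922 twist frac -0.003
```

Emit:
step_arm --targets '[{"grip": 70,"translation": [-0.05,-0.1,0],"twist": -0.003},{"grip": 70,"translation": [-0.12,-0.22,0],"twist": -0.003},{"grip": 70,"translation": [-0.173,-0.3,0.008],"twist": -0.003},{"grip": 70,"translation": [-0.173,-0.3,0.008],"twist": -0.003},{"grip": 70,"translation": [-0.173,-0.3,0.008],"twist": -0.003}]'

```text
t: 5.63
eef_pos: [0.6065, 0.0375, 0.2047]
tcp_rot: [-3.132, -0.007, -2.986]
contact_force: [-0.6, 0.2, -3.9]
finger_gap: 0.0745
```

```bash
python3 go.py 0.6068 0.0374 0.2061 99;  python3 - <<'E'
from h import *
for n in ["side","top"]:
    cv2.imwrite(f"pics/{n}4.png",env.read_camera(n)["frame"])
crop("pics/side4.png",180,105,180,180,4,"pics/e1.png")
crop("pics/top4.png",240,120,150,140,5,"pics/e2.png")
E
```

```text
tcp [0.6062 0.0389 0.2052] jaw az 99.06 q [-0.44  0.31  0.37  1.55 -0.11  1.31  1.67] F [-1.3  0.1 -4.4] gap 74.7 t 5.7333
world turn -0.06351201697850684
shift frac [-0.0021 -0.0102 -0.0057] len mm 1.7800731402536167 twist frac 0.0004
```

View pics/e1.png

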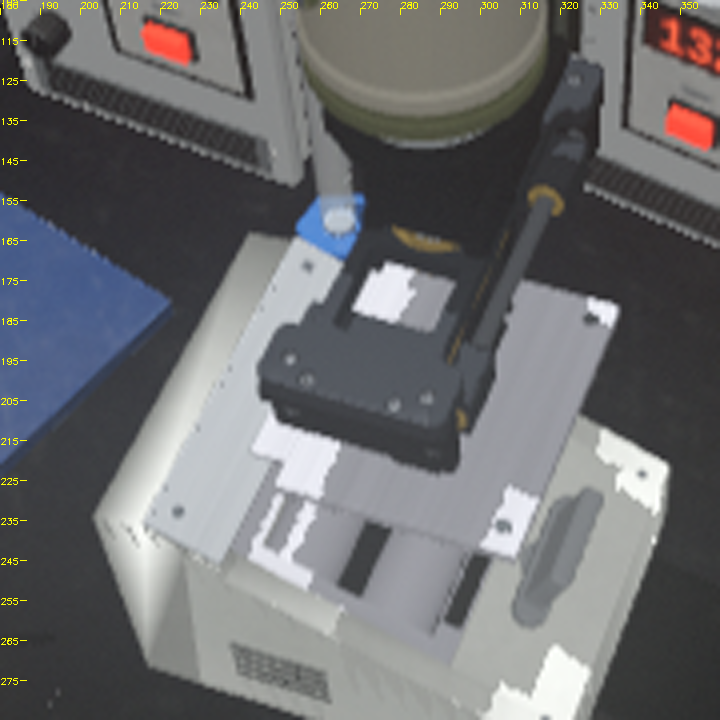

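View pics/e2.png

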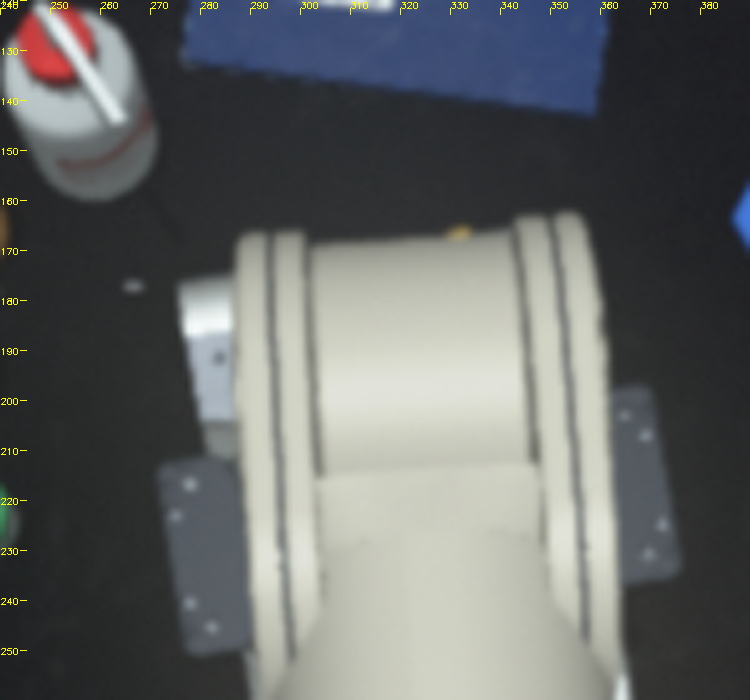

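```bash
python3 - <<'E'
from h import *
from scipy.spatial.transform import Rotation as Ro
s=env.read_state(); t=s["eef_pos"]-[0,0,.0155]
for p in (0,-3,3,6):
    R=Ro.from_euler("ZY",[np.radians(9.06),-np.radians(p)]).as_matrix()
    print(p,[proj("side",t+[0,0,.033]+R@(np.array(x)/1000-[0,0,.033]))[0].round(1).tolist() for x in((-55,70,8),(-55,-70,8),(73,55,4))])
E
```

```text
0 [[309.5, 242.8], [335.6, 179.9], [242.7, 216.0]]
-3 [[310.2, 242.1], [336.3, 179.1], [243.8, 217.5]]
3 [[308.7, 243.4], [334.8, 180.7], [241.7, 214.5]]
6 [[307.9, 244.0], [334.0, 181.4], [240.7, 213.1]]
```

Emit:
step_arm --targets '[{"grip": 70,"translation": [0,0,0.05],"twist": 0},{"grip": 70,"translation": [0,0,0.12],"twist": 0},{"grip": 70,"translation": [0,0,0.19],"twist": 0},{"grip": 70,"translation": [0,0,0.25],"twist": 0},{"grip": 70,"translation": [0,0,0.25],"twist": 0}]'

```text
t: 6.25
eef_pos: [0.6048, 0.0383, 0.1653]
tcp_rot: [-3.133, -0.009, -2.983]
contact_force: [-0.5, -0.1, -3.8]
finger_gap: 0.0747
```

```bash
python3 go.py 0.6068 0.0374 0.1361 99;  python3 - <<'E'
from h import *
for n in ["side"]:
    cv2.imwrite(f"pics/{n}5.png",env.read_camera(n)["frame"])
crop("pics/side5.png",200,155,155,150,5,"pics/e3.png")
from scipy.spatial.transform import Rotation as Ro
s=env.read_state(); t=s["eef_pos"]-[0,0,.0155]
for p in (0,3):
    R=Ro.from_euler("ZY",[np.radians(9.06),-np.radians(p)]).as_matrix()
    print(p,[proj("side",t+[0,0,.033]+R@(np.array(x)/1000-[0,0,.033]))[0].round(1).tolist() for x in((-55,70,8),(-55,-70,8),(73,55,4),(55,70,8))])
E
```

```text
tcp [0.6059 0.0383 0.1677] jaw az 99.08 q [-0.44  0.34  0.37  1.6  -0.12  1.23  1.68] F [ 0.8  0.9 -3.2] gap 74.7 t 6.35
world turn -0.07890497776442373
shift frac [-0.0061 -0.005   0.2104] len mm 31.581005453349803 twist frac 0.0004
0 [[309.9, 253.7], [335.1, 192.3], [245.5, 227.6], [251.3, 235.9]]
3 [[309.2, 254.3], [334.3, 193.0], [244.5, 226.2], [250.4, 234.9]]
```

View pics/e3.png

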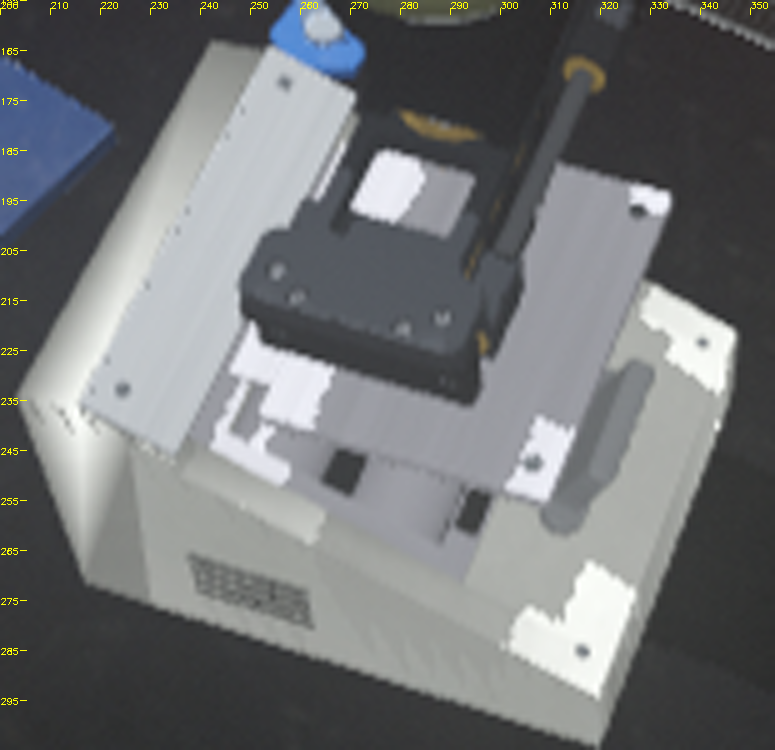

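```bash
python3 - <<'E'
from tgt import *
print(tcp_h(47.3,16.6,-1).round(4),tcp_h(70,6,-1).round(4))
E
python3 go.py 0.6079 0.0365 0.1399 99
```

```text
[0.6056 0.0362 0.1398] [0.6303 0.0401 0.1398]
tcp [0.6066 0.0383 0.1688] jaw az 99.08 q [-0.44  0.34  0.37  1.6  -0.12  1.23  1.68] F [ 0.3  0.7 -2.8] gap 74.7 t 6.5
world turn -0.07746211596617059
shift frac [-0.0074 -0.0117  0.193 ] len mm 29.024555788532474 twist frac 0.0004
```

Emit:
step_arm --targets '[{"grip": 70,"translation": [0.005,-0.013,0.05],"twist": 0},{"grip": 70,"translation": [0.01,-0.013,0.1],"twist": 0},{"grip": 70,"translation": [0.01,-0.013,0.15],"twist": 0},{"grip": 70,"translation": [0.01,-0.013,0.185],"twist": 0},{"grip": 70,"translation": [0.01,-0.013,0.185],"twist": 0}]'

```text
t: 6.92
eef_pos: [0.6044, 0.0359, 0.1393]
tcp_rot: [-3.133, -0.007, -2.983]
contact_force: [-0.1, -1.0, -2.9]
finger_gap: 0.075
```

```bash
python3 go.py 0.6303 0.0401 0.1398 99;  python3 - <<'E'
from h import *
for n in ["side"]:
    cv2.imwrite(f"pics/{n}6.png",env.read_camera(n)["frame"])
crop("pics/side6.png",200,155,155,150,5,"pics/e4.png")
E
```

```text
tcp [0.6052 0.0359 0.1408] jaw az 99.08 q [-0.43  0.36  0.37  1.63 -0.13  1.18  1.69] F [-0.3  0.  -2.4] gap 74.8 t 7.0167
world turn -0.07780216050663569
shift frac [-0.1694  0.0012  0.0059] len mm 25.42987689457582 twist frac 0.0004
```

View pics/e4.png

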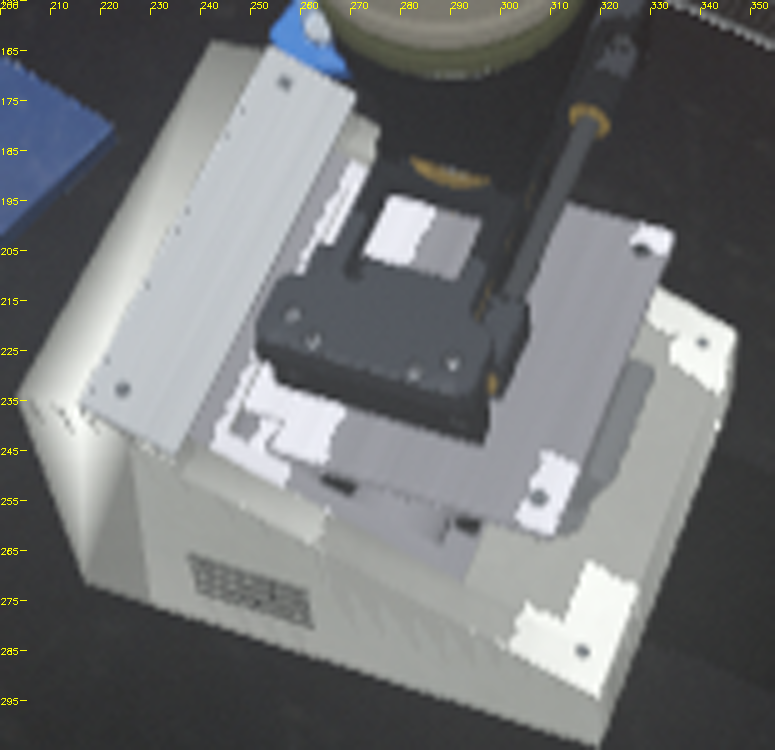

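Emit:
step_arm --targets '[{"grip": 70,"translation": [-0.035,0,0.003],"twist": 0},{"grip": 70,"translation": [-0.07,0,0.003],"twist": 0},{"grip": 70,"translation": [-0.105,0,0.003],"twist": 0},{"grip": 70,"translation": [-0.14,0,0.003],"twist": 0},{"grip": 70,"translation": [-0.165,0,0.003],"twist": 0}]'

```text
t: 7.48
eef_pos: [0.6308, 0.0401, 0.1406]
tcp_rot: [-3.133, -0.004, -2.983]
contact_force: [-0.7, -0.6, -3.1]
finger_gap: 0.0747
```

```bash
python3 go.py 0.6303 0.0401 0.1398 99;  python3 - <<'E'
from h import *
for n in ["side"]:
    cv2.imwrite(f"pics/{n}7.png",env.read_camera(n)["frame"])
crop("pics/side7.png",200,155,155,150,5,"pics/e5.png")
from scipy.spatial.transform import Rotation as Ro
s=env.read_state(); t=s["eef_pos"]-[0,0,.0155]
for p in (0,3):
    R=Ro.from_euler("ZY",[np.radians(9.06),-np.radians(p)]).as_matrix()
    print(p,[proj("side",t+[0,0,.033]+R@(np.array(x)/1000-[0,0,.033]))[0].round(1).tolist() for x in((-55,70,8),(-55,-70,8),(73,55,4),(55,70,8))])
E
```

```text
tcp [0.6305 0.04   0.1405] jaw az 99.09 q [-0.42  0.41  0.36  1.56 -0.14  1.2   1.7 ] F [ 0.8 -0.4 -3.1] gap 74.7 t 7.5833
world turn -0.09073369032181233
shift frac [0.0014 0.0007 0.0046] len mm 0.7360183502468644 twist frac 0.0005
0 [[298.0, 256.7], [323.3, 196.9], [236.1, 231.3], [241.5, 239.4]]
3 [[297.3, 257.2], [322.6, 197.6], [235.1, 229.9], [240.7, 238.4]]
```

View pics/e5.png

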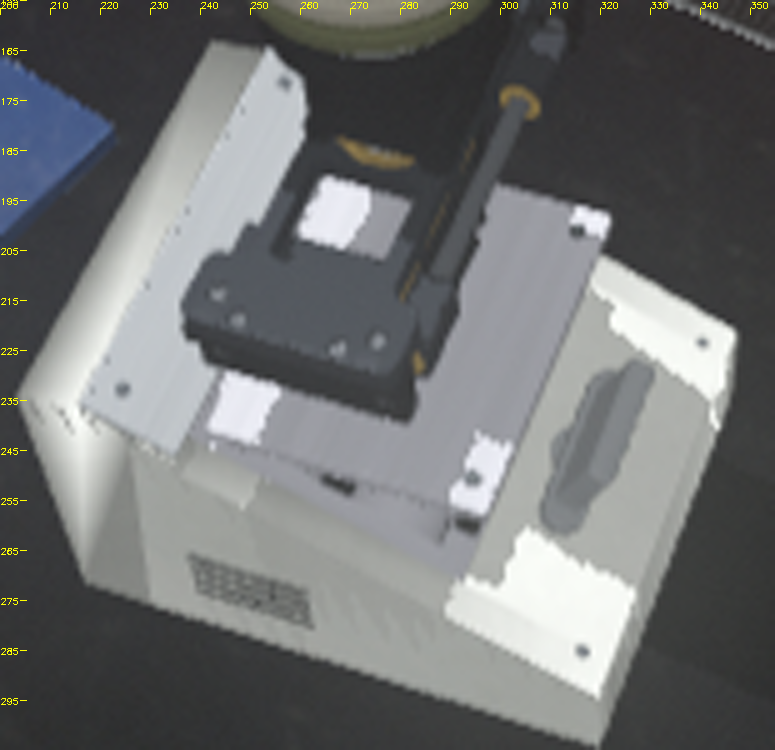

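Emit:
step_arm --targets '[{"grip": 70,"translation": [-0.005,0,0.01],"twist": 0},{"grip": 70,"translation": [-0.01,0,0.02],"twist": 0},{"grip": 70,"translation": [-0.015,0,0.03],"twist": 0},{"grip": 70,"translation": [-0.015,0,0.03],"twist": 0}]'

```text
t: 7.97
eef_pos: [0.6315, 0.0399, 0.1356]
tcp_rot: [-3.133, -0.007, -2.983]
contact_force: [-5.1, -0.2, 0.9]
finger_gap: 0.0749
```

```bash
python3 go.py 0.6303 0.0401 0.1398 99
```

```text
tcp [0.6315 0.0399 0.1358] jaw az 99.07 q [-0.42  0.42  0.36  1.56 -0.15  1.19  1.7 ] F [-4.9 -1.3 -0.3] gap 74.9 t 8.0667
world turn -0.0682925031886299
shift frac [ 0.0081  0.0021 -0.0264] len mm 4.156944734204151 twist frac 0.0004
```

```bash
cat > tip.py <<'E'
from tgt import *
s=env.read_state(); R,t=T(BAY)
a=np.radians(9.06); tip=s["eef_pos"]+np.array([.073*np.cos(a),.073*np.sin(a),-.0155])
print("tip in bay if cover level",(R.T@(tip-t)*1000).round(1)); print("TCP in bay",(R.T@(s["eef_pos"]-t)*1000).round(1), "grasp pt",(R.T@(s["eef_pos"]+[0,0,.019]-t)*1000).round(1))
print("F bay",(R.T@s["contact_force"]).round(1))
E
python3 tip.py
```

```text
tip in bay if cover level [69.4 -1.3  1.9]
TCP in bay [ 9.8 -1.4 46.8] grasp pt [17.8 -1.4 64. ]
F bay [-4.7 -0.5  1.8]
```

Emit:
step_arm --targets '[{"grip": 70,"translation": [0.004,0,0.02],"twist": 0},{"grip": 70,"translation": [0.008,0,0.04],"twist": 0},{"grip": 70,"translation": [0.012,0,0.06],"twist": 0},{"grip": 70,"translation": [0.017,0,0.08],"twist": 0},{"grip": 70,"translation": [0.017,0,0.08],"twist": 0}]' --newtons 18

```text
t: 8.48
eef_pos: [0.6288, 0.0394, 0.1231]
tcp_rot: [-3.133, -0.006, -2.983]
contact_force: [-1.7, 0.2, -1.6]
finger_gap: 0.0748
```

```bash
python3 go.py 0.6303 0.0401 0.1398 99;python3 tip.py;  python3 - <<'E'
from h import *
for n in ["side"]:
    cv2.imwrite(f"pics/{n}8.png",env.read_camera(n)["frame"])
crop("pics/side8.png",200,155,155,150,5,"pics/e6.png")
E
```

```text
tcp [0.6289 0.0394 0.1235] jaw az 99.07 q [-0.42  0.43  0.36  1.58 -0.15  1.17  1.7 ] F [-0.9  0.2 -2.7] gap 75.0 t 8.5833
world turn -0.06673494824327975
shift frac [-0.0092  0.0021 -0.1085] len mm 16.334818047827987 twist frac 0.0004
tip in bay if cover level [61.8 -1.4 -8.1]
TCP in bay [ 2.2 -1.5 36.8] grasp pt [10.2 -1.5 54. ]
F bay [-1.9  0.4 -2.1]
```

View pics/e6.png

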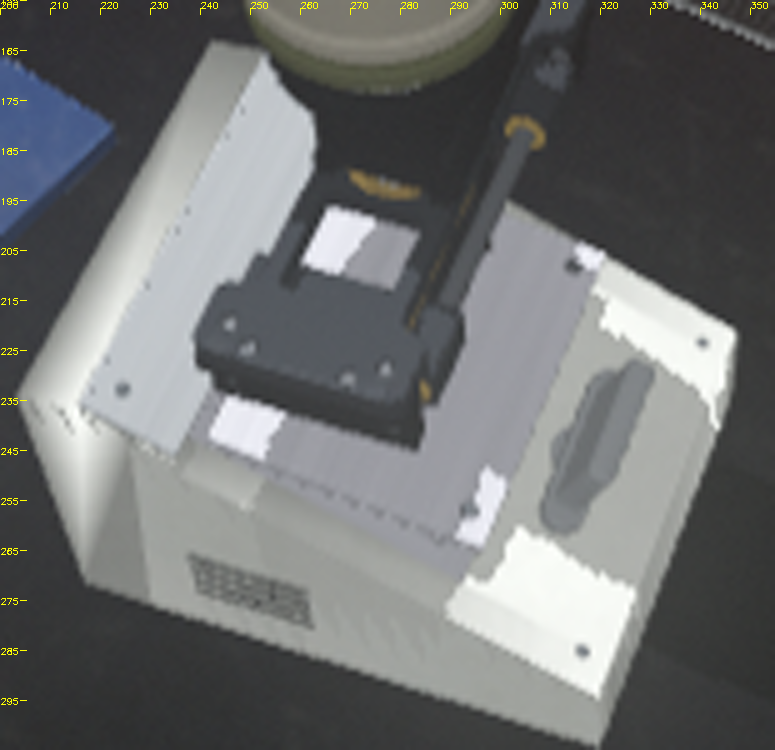

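```bash
cat > cov.py <<'E'
from tgt import *
# image of cover corners for bay-frame pose (tx, dy, theta)
def corners(tx,dy,th,pts=((-55,70,8),(-55,-70,8))):
    a=np.radians(th); out=[]
    for x,y,z in pts:
        s=73-x; out.append((tx-s*np.cos(a)+z*np.sin(a), y+dy, s*np.sin(a)+z*np.cos(a)))
    return np.array(out)
if __name__=="__main__":
    import sys
    obs=np.array(eval(sys.argv[1]))
    f=least_squares(lambda p:(proj("side",bay(corners(*p)))-obs).ravel(),[72,0,10],x_scale=[5,5,5])
    print("tx,dy,theta",f.x.round(2),"res",f.fun.round(1))
E
python3 cov.py "[(296,265),(321,205)]"
```

```text
tx,dy,theta [68.05  8.91 21.9 ] res [-0.1 -0.1  0.1  0.1]
```

```bash
python3 - <<'E'
from cov import *
for obs,th in(([(296,265),(321,205)],15),([(297.4,258.6),(321.8,197.4)],25)):
  for t in (th,th+2):
    f=least_squares(lambda p:(proj("side",bay(corners(p[0],p[1],t)))-np.array(obs)).ravel(),[72,0],x_scale=5)
    print(t,f.x,f.fun.round(1))
E
```

```text
15 [70.71967432  0.73943586] [ 0.1 -0.6 -0.1  0.6]
17 [70.13888704  3.15108498] [ 0.  -0.4 -0.   0.5]
25 [69.50201266 -1.76586587] [-0.4 -0.8  0.4  0.9]
27 [68.12435621  0.53045976] [-0.5 -0.7  0.5  0.8]
```

Emit:
step_arm --targets '[{"grip": 70,"translation": [0.002,0,0.015],"twist": 0},{"grip": 70,"translation": [0.004,0,0.03],"twist": 0},{"grip": 70,"translation": [0.005,0,0.045],"twist": 0},{"grip": 70,"translation": [0.005,0,0.059],"twist": 0},{"grip": 70,"translation": [0.005,0,0.059],"twist": 0}]'

```text
t: 9.05
eef_pos: [0.6282, 0.0393, 0.1143]
tcp_rot: [-3.133, -0.006, -2.983]
contact_force: [-1.3, 0.4, -1.1]
finger_gap: 0.0747
```

```bash
python3 go.py 0.6303 0.0401 0.1398 99;python3 tip.py;  python3 - <<'E'
from h import *
for n in ["side"]:
    cv2.imwrite(f"pics/{n}9.png",env.read_camera(n)["frame"])
crop("pics/side9.png",200,155,155,150,5,"pics/e7.png")
E
```

```text
tcp [0.6282 0.0393 0.1146] jaw az 99.07 q [-0.42  0.43  0.36  1.59 -0.15  1.15  1.7 ] F [-0.8  0.1 -3.2] gap 75.1 t 9.15
world turn -0.07355134376317096
shift frac [-0.0139  0.0017 -0.1682] len mm 25.309509673674526 twist frac 0.0004
tip in bay if cover level [ 57.3  -1.4 -15.9]
TCP in bay [-2.3 -1.5 29. ] grasp pt [ 5.7 -1.5 46.2]
F bay [-2.1  0.2 -2.5]
```

View pics/e7.png

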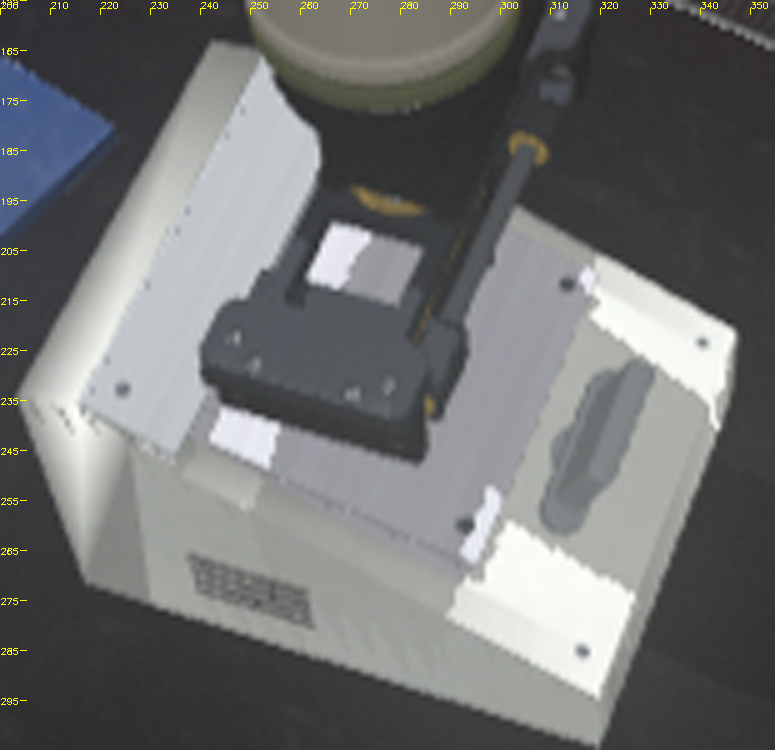

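Emit:
step_arm --targets '[{"grip": 70,"translation": [0,0,0.012],"twist": 0},{"grip": 70,"translation": [0,0,0.024],"twist": 0},{"grip": 70,"translation": [0,0,0.035],"twist": 0},{"grip": 70,"translation": [0,0,0.044],"twist": 0},{"grip": 70,"translation": [0,0,0.044],"twist": 0}]'

```text
t: 9.62
eef_pos: [0.6282, 0.0392, 0.1079]
tcp_rot: [-3.133, -0.006, -2.983]
contact_force: [-0.9, -0.3, -1.8]
finger_gap: 0.0751
```

```bash
python3 go.py 0.6303 0.0401 0.1398 99;python3 tip.py;  python3 - <<'E'
from h import *
for n in ["side"]:
    cv2.imwrite(f"pics/{n}10.png",env.read_camera(n)["frame"])
crop("pics/side10.png",200,155,155,150,5,"pics/e8.png")
E
```

```text
tcp [0.6282 0.0392 0.108 ] jaw az 99.07 q [-0.42  0.44  0.36  1.6  -0.15  1.14  1.7 ] F [ 0.4  0.6 -2.8] gap 74.8 t 9.7167
world turn -0.07395567670788239
shift frac [-0.0134  0.0017 -0.2122] len mm 31.89368481101574 twist frac 0.0004
tip in bay if cover level [ 54.5  -1.5 -21.9]
TCP in bay [-5.1 -1.6 23. ] grasp pt [ 2.9 -1.6 40.2]
F bay [-0.7  0.5 -2.7]
```

View pics/e8.png

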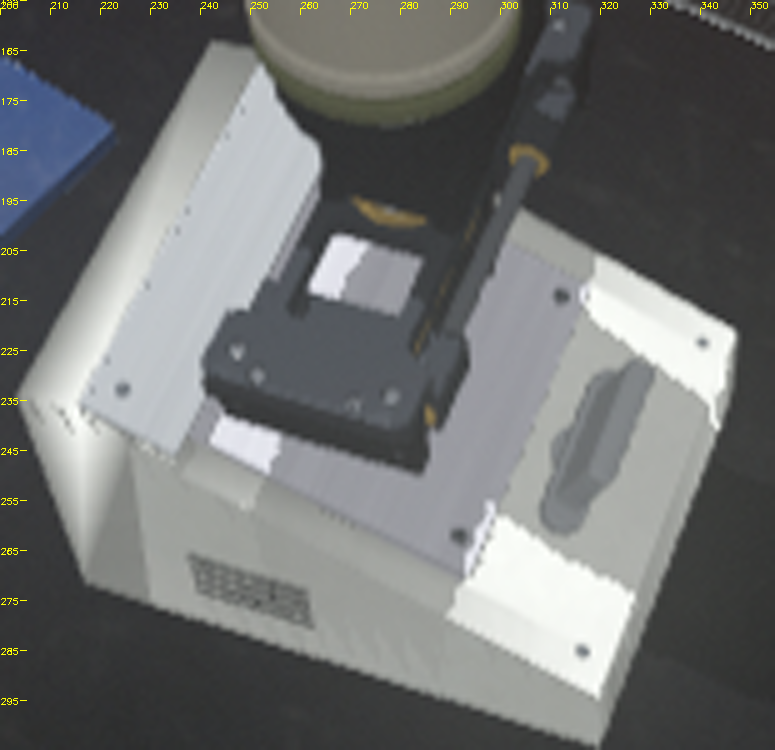

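Emit:
step_arm --targets '[{"grip": 70,"translation": [0,0,0.009],"twist": 0},{"grip": 70,"translation": [0,0,0.018],"twist": 0},{"grip": 70,"translation": [0,0,0.025],"twist": 0},{"grip": 70,"translation": [0,0,0.03],"twist": 0},{"grip": 70,"translation": [0,0,0.03],"twist": 0}]' --newtons 30

```text
t: 10.18
eef_pos: [0.6286, 0.0392, 0.1045]
tcp_rot: [-3.133, -0.005, -2.983]
contact_force: [-4.0, -0.7, 6.8]
finger_gap: 0.0749
```

```bash
python3 go.py 0.6303 0.0401 0.1398 99;python3 tip.py
```

```text
tcp [0.6286 0.0392 0.1046] jaw az 99.07 q [-0.41  0.44  0.36  1.6  -0.16  1.13  1.71] F [-4.4  0.1  6.4] gap 74.8 t 10.2833
world turn -0.0683156326738299
shift frac [-0.011   0.002  -0.2349] len mm 35.280761539703356 twist frac 0.0004
tip in bay if cover level [ 53.4  -1.5 -25.2]
TCP in bay [-6.2 -1.6 19.7] grasp pt [ 1.9 -1.6 37. ]
F bay [-1.2  0.8  7.6]
```

Emit:
step_arm --targets '[{"grip": 70,"translation": [0,0,0.006],"twist": 0},{"grip": 70,"translation": [0,0,0.012],"twist": 0},{"grip": 70,"translation": [0,0,0.018],"twist": 0},{"grip": 70,"translation": [0,0,0.018],"twist": 0}]'

```text
t: 10.62
eef_pos: [0.6287, 0.0392, 0.1042]
tcp_rot: [-3.134, -0.004, -2.983]
contact_force: [-10.7, -0.7, 19.2]
finger_gap: 0.0745
```

```bash
python3 go.py 0.6303 0.0401 0.1398 99;python3 tip.py;  python3 - <<'E'
from h import *
for n in ["side"]:
    cv2.imwrite(f"pics/{n}11.png",env.read_camera(n)["frame"])
crop("pics/side11.png",200,155,155,150,5,"pics/e9.png")
E
```

```text
tcp [0.6287 0.0392 0.1042] jaw az 99.06 q [-0.41  0.44  0.36  1.6  -0.16  1.13  1.71] F [-11.4  -0.8  18.1] gap 75.0 t 10.7167
world turn -0.06422043108787534
shift frac [-0.0107  0.0024 -0.2377] len mm 35.68939439472322 twist frac 0.0004
tip in bay if cover level [ 53.3  -1.6 -25.6]
TCP in bay [-6.3 -1.7 19.3] grasp pt [ 1.7 -1.7 36.6]
F bay [-2.7  1.  21.3]
```

View pics/e9.png

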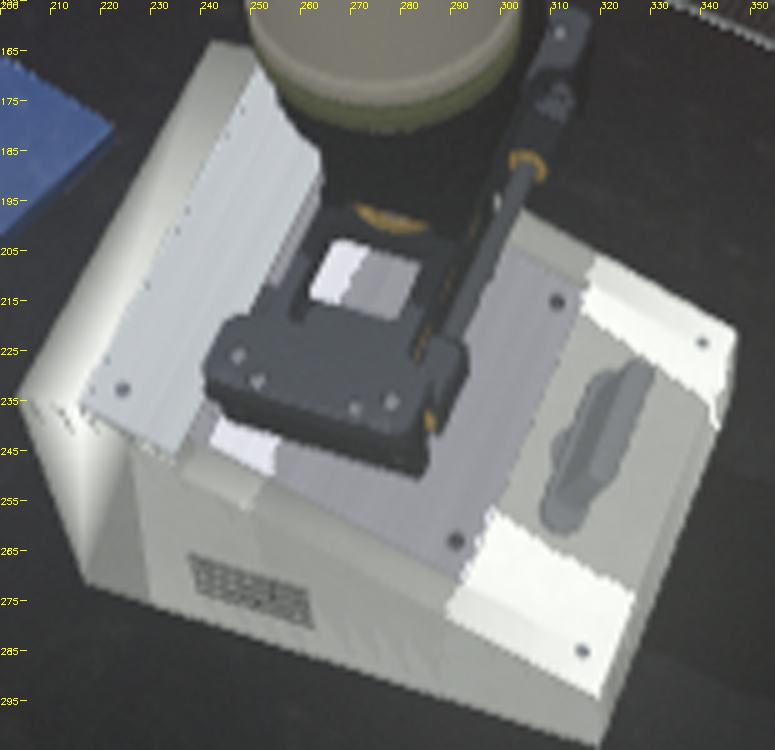

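Emit:
step_arm --targets '[{"grip": 87,"translation": [0,0,0],"twist": 0},{"grip": 87,"translation": [0,0,0],"twist": 0},{"grip": 87,"translation": [0,0,0],"twist": 0},{"grip": 87,"translation": [0,0,0],"twist": 0},{"grip": 87,"translation": [0,0,-0.03],"twist": 0}]'

```text
t: 11.18
eef_pos: [0.6281, 0.0392, 0.1077]
tcp_rot: [-3.134, -0.006, -2.983]
contact_force: [1.0, -0.3, 0.3]
finger_gap: 0.0868
```

```bash
python3 go.py 0.6303 0.0401 0.23 99;python3 tip.py
```

```text
tcp [0.629  0.0392 0.1092] jaw az 99.06 q [-0.41  0.44  0.36  1.6  -0.16  1.14  1.71] F [0.5 0.1 0.2] gap 86.9 t 11.2833
world turn -0.06387207679871665
shift frac [-0.0063 -0.0019 -0.8053] len mm 120.79300157080594 twist frac 0.0004
tip in bay if cover level [ 55.8  -1.6 -21.1]
TCP in bay [-3.8 -1.7 23.8] grasp pt [ 4.2 -1.7 41. ]
F bay [ 0.5  0.1 -0. ]
```

Emit:
step_arm --targets '[{"grip": 87,"translation": [0,0,-0.1],"twist": 0},{"grip": 87,"translation": [0,0,-0.25],"twist": 0},{"grip": 87,"translation": [0,0,-0.45],"twist": 0},{"grip": 87,"translation": [0.1,0,-0.6],"twist": 0.03},{"grip": 87,"translation": [0.25,0,-0.7],"twist": 0.06}]'

```text
t: 11.7
eef_pos: [0.5935, 0.0344, 0.2166]
tcp_rot: [-3.133, 0.001, 3.108]
contact_force: [-0.1, 0.7, 1.0]
finger_gap: 0.0872
```

Emit:
step_arm --targets '[{"grip": 45,"translation": [0.1,0,-0.1],"twist": 0.04},{"grip": 45,"translation": [0.25,0,-0.1],"twist": 0.08},{"grip": 45,"translation": [0.4,0,-0.1],"twist": 0.12},{"grip": 45,"translation": [0.5,0,-0.1],"twist": 0.16},{"grip": 45,"translation": [0.5,0,-0.1],"twist": 0.2}]'

```text
t: 12.12
eef_pos: [0.5165, 0.0372, 0.232]
tcp_rot: [-3.137, 0.005, 2.481]
contact_force: [0.3, -0.1, 0.3]
finger_gap: 0.0614
```

```bash
python3 go.py 0.5496 0.0284 0.14 5;  python3 - <<'E'
from h import *
for n in ["side","top"]:
    cv2.imwrite(f"pics/{n}12.png",env.read_camera(n)["frame"])
crop("pics/side12.png",200,155,155,150,5,"pics/f1.png")
crop("pics/top12.png",270,160,110,120,5,"pics/f2.png")
E
```

```text
tcp [0.5183 0.0373 0.232 ] jaw az 52.33 q [-0.58  0.09  0.45  1.75 -0.03  1.32  0.78] F [-0.3 -0.3  0.5] gap 53.4 t 12.2167
world turn -47.332183871961284
shift frac [-0.1977  0.0836  0.614 ] len mm 97.57034123111737 twist frac 0.263
```

View pics/f1.png

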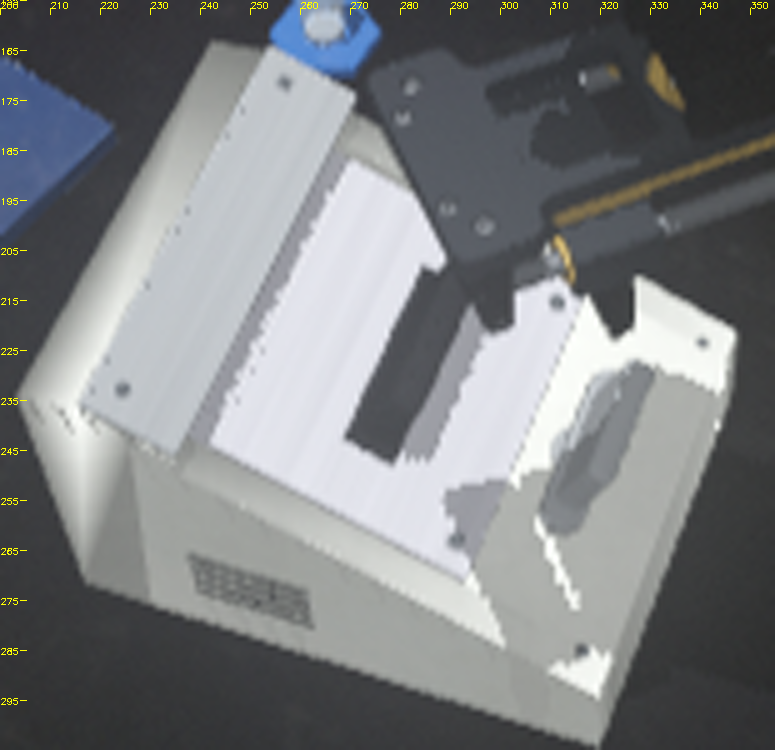

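View pics/f2.png

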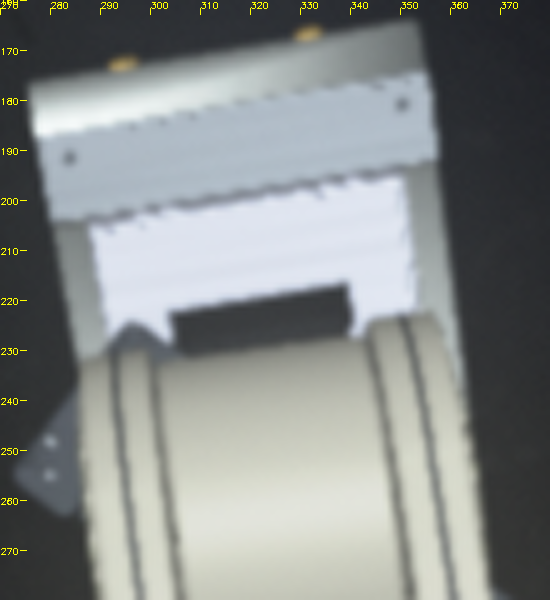

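```bash
python3 go.py 0.5528 0.0289 0.13 5
```

```text
tcp [0.5189 0.037  0.2315] jaw az 52.65 q [-0.58  0.09  0.45  1.74 -0.03  1.32  0.79] F [ 0.1  0.1 -0.6] gap 46.4 t 12.4167
world turn -47.650762914006435
shift frac [-0.2086  0.0984  0.6769] len mm 107.27322116257709 twist frac 0.2647
```

Emit:
step_arm --targets '[{"grip": 36,"translation": [-0.05,0.025,0],"twist": 0.04},{"grip": 36,"translation": [-0.1,0.05,0.1],"twist": 0.08},{"grip": 36,"translation": [-0.15,0.075,0.2],"twist": 0.12},{"grip": 36,"translation": [-0.2,0.098,0.3],"twist": 0.16},{"grip": 36,"translation": [-0.208,0.098,0.4],"twist": 0.2}]'

```text
t: 12.83
eef_pos: [0.5539, 0.0288, 0.1706]
tcp_rot: [-3.14, 0.009, 1.86]
contact_force: [-0.5, 0.1, 0.3]
finger_gap: 0.0364
```

```bash
python3 go.py 0.5528 0.0289 0.125 5
```

```text
tcp [0.5517 0.0287 0.169 ] jaw az 16.75 q [-0.58  0.22  0.51  1.75 -0.1   1.2   0.25] F [0.1 0.5 0.2] gap 36.3 t 12.9333
world turn -11.753253908329743
shift frac [0.0018 0.0091 0.2934] len mm 44.030787227175814 twist frac 0.0653
```

Emit:
step_arm --targets '[{"grip": 36,"translation": [0,0.009,0.07],"twist": 0.035},{"grip": 36,"translation": [0,0.009,0.14],"twist": 0.065},{"grip": 36,"translation": [0,0.009,0.21],"twist": 0.065},{"grip": 36,"translation": [0,0.009,0.28],"twist": 0.065},{"grip": 36,"translation": [0,0.009,0.28],"twist": 0.065}]'

```text
t: 13.35
eef_pos: [0.5519, 0.0287, 0.1253]
tcp_rot: [-3.135, 0.01, 1.665]
contact_force: [-0.4, 0.1, 0.3]
finger_gap: 0.0362
```

```bash
python3 go.py 0.5528 0.0289 0.0863 5;  python3 - <<'E'
from h import *
for n in ["side"]:
    cv2.imwrite(f"pics/{n}13.png",env.read_camera(n)["frame"])
crop("pics/side13.png",220,155,155,150,5,"pics/f3.png")
E
```

```text
tcp [0.5528 0.0286 0.1271] jaw az 5.25 q [-0.59  0.27  0.52  1.79 -0.14  1.12  0.07] F [-0.2  0.3 -0.3] gap 36.0 t 13.45
world turn -0.2544809475874148
shift frac [0.0047 0.0014 0.2719] len mm 40.79350511495041 twist frac 0.0014
```

View pics/f3.png

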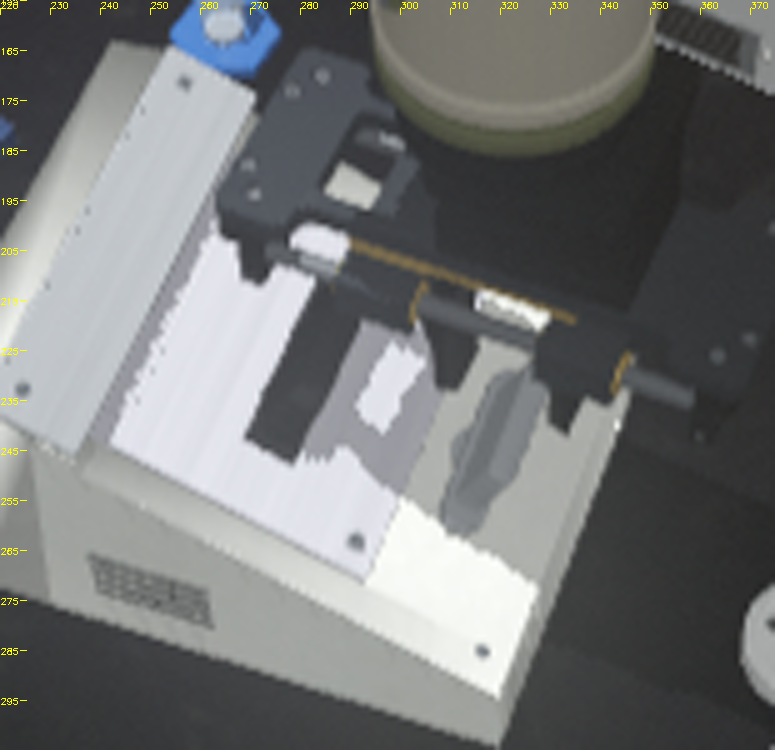

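Emit:
step_arm --targets '[{"grip": 36,"translation": [0.003,0.002,0.05],"twist": 0},{"grip": 36,"translation": [0.003,0.002,0.11],"twist": 0},{"grip": 36,"translation": [0.003,0.002,0.17],"twist": 0},{"grip": 36,"translation": [0.003,0.002,0.23],"twist": 0},{"grip": 36,"translation": [0.003,0.002,0.265],"twist": 0}]'

```text
t: 13.92
eef_pos: [0.5525, 0.0286, 0.0861]
tcp_rot: [-3.136, 0.01, 1.662]
contact_force: [-0.4, 0.5, 0.2]
finger_gap: 0.0357
```

```bash
python3 go.py 0.5528 0.0289 0.0863 5;  python3 - <<'E'
from h import *
for n in ["side"]:
    cv2.imwrite(f"pics/{n}14.png",env.read_camera(n)["frame"])
crop("pics/side14.png",220,155,155,150,5,"pics/f4.png")
E
```

```text
tcp [0.5524 0.0285 0.0864] jaw az 5.21 q [-0.58  0.32  0.51  1.83 -0.17  1.04  0.09] F [-0.5 -1.2  0.5] gap 35.8 t 14.0167
world turn -0.20744993387589972
shift frac [0.0023 0.0026 0.0005] len mm 0.5223789167184222 twist frac 0.0012
```

View pics/f4.png

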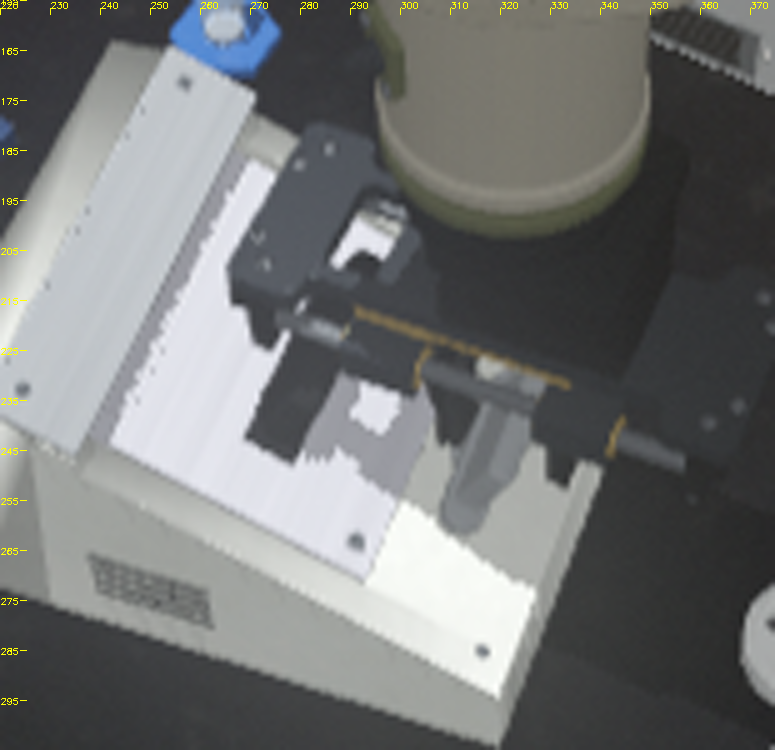

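Emit:
step_arm --targets '[{"grip": 32,"translation": [0.002,0.002,0],"twist": 0.035},{"grip": 30,"translation": [0.002,0.002,0],"twist": 0.07},{"grip": 28,"translation": [0.002,0.002,0],"twist": 0.105},{"grip": 28,"translation": [0.002,0.002,0],"twist": 0.14},{"grip": 28,"translation": [0.002,0.002,0],"twist": 0.175}]' --newtons 8

```text
t: 14.48
eef_pos: [0.5535, 0.0287, 0.0878]
tcp_rot: [3.14, 0.011, 1.107]
contact_force: [-1.0, -1.0, 2.0]
finger_gap: 0.0284
```

```bash
python3 go.py 0.5528 0.0289 0.0863 -81;  python3 - <<'E'
from h import *
for n in ["side"]:
    cv2.imwrite(f"pics/{n}15.png",env.read_camera(n)["frame"])
crop("pics/side15.png",220,155,155,150,5,"pics/f5.png")
E
```

```text
tcp [0.5535 0.0288 0.0877] jaw az -26.41 q [-0.65  0.33  0.61  1.83 -0.21  1.05 -0.43] F [-1.2 -1.2  1.7] gap 28.3 t 14.5833
world turn -54.59235174804991
shift frac [-0.0016 -0.0044  0.0092] len mm 1.5540500506862285 twist frac 0.3033
```

View pics/f5.png

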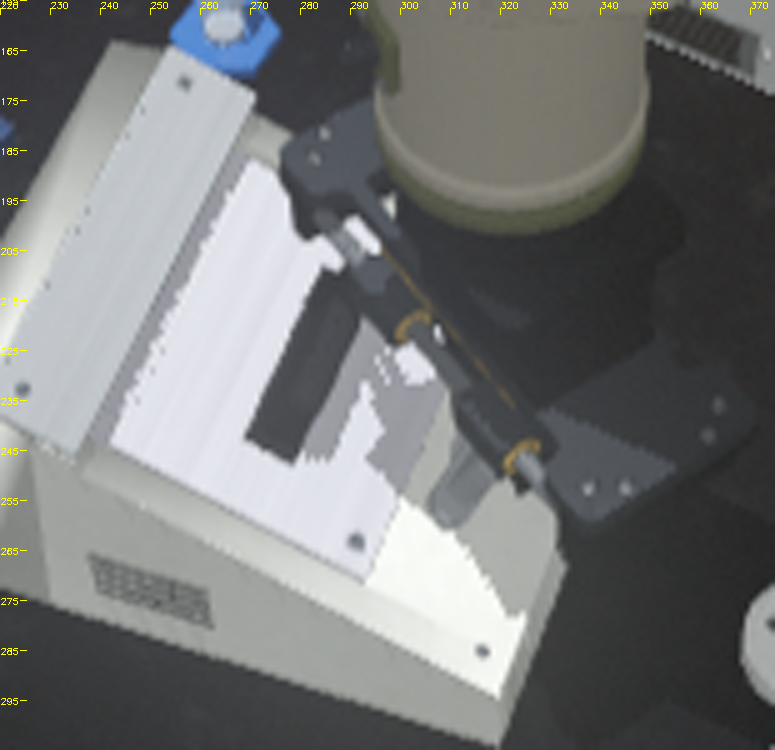

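Emit:
step_arm --targets '[{"grip": 26,"translation": [0,-0.003,0.003],"twist": 0.03},{"grip": 25,"translation": [0,-0.003,0.003],"twist": 0.06},{"grip": 24,"translation": [0,-0.003,0.003],"twist": 0.09},{"grip": 23,"translation": [0,-0.003,0.003],"twist": 0.12},{"grip": 22,"translation": [0,-0.003,0.003],"twist": 0.15}]'

```text
t: 15.05
eef_pos: [0.5541, 0.0286, 0.0877]
tcp_rot: [3.133, 0.008, 0.643]
contact_force: [3.4, -2.0, -0.3]
finger_gap: 0.0229
```

```bash
python3 go.py 0.5528 0.0289 0.0863 -81;  python3 - <<'E'
from h import *
for n in ["side"]:
    cv2.imwrite(f"pics/{n}16.png",env.read_camera(n)["frame"])
crop("pics/side16.png",220,155,155,150,5,"pics/f6.png")
E
```

```text
tcp [0.554  0.0285 0.0876] jaw az -53.04 q [-0.72  0.35  0.69  1.84 -0.24  1.05 -0.86] F [ 4.2 -2.7 -1.2] gap 22.5 t 15.15
world turn -27.960651018572953
shift frac [-0.005  -0.0068  0.0088] len mm 1.8353814368792716 twist frac 0.1553
```

View pics/f6.png

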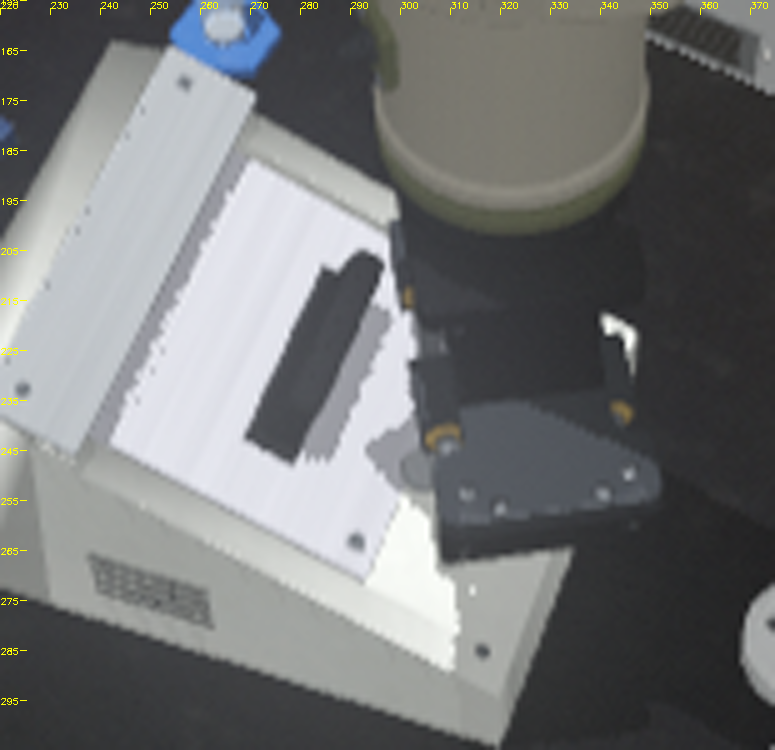

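Emit:
step_arm --targets '[{"grip": 21,"translation": [0,0,0],"twist": 0.032},{"grip": 20,"translation": [0,0,0],"twist": 0.064},{"grip": 19,"translation": [0,0,0],"twist": 0.096},{"grip": 18,"translation": [0,0,0],"twist": 0.128},{"grip": 17,"translation": [0,0,0],"twist": 0.155}]'

```text
t: 15.62
eef_pos: [0.5543, 0.0273, 0.0876]
tcp_rot: [3.129, 0.003, 0.161]
contact_force: [3.9, -5.2, -2.4]
finger_gap: 0.018
```

```bash
python3 go.py 0.5528 0.0289 0.0863 -81
```

```text
tcp [0.5541 0.0272 0.0875] jaw az -80.67 q [-0.8   0.37  0.79  1.84 -0.29  1.05 -1.3 ] F [ 3.4 -5.1 -3.4] gap 17.4 t 15.7167
world turn -0.3303692859102654
shift frac [-0.0069 -0.0126  0.0076] len mm 2.4355743035551525 twist frac 0.0018
```

Emit:
step_arm --targets '[{"grip": 14,"translation": [0,0,0],"twist": 0.002},{"grip": 12,"translation": [0,0,0],"twist": 0.002},{"grip": 8,"translation": [0,0,0],"twist": 0.002},{"grip": 8,"translation": [0,0,0],"twist": 0.002},{"grip": 8,"translation": [0,0,0],"twist": 0.002}]' --newtons 20

```text
t: 16.13
eef_pos: [0.5533, 0.0262, 0.0869]
tcp_rot: [3.128, 0.005, 0.159]
contact_force: [0.1, -5.7, -3.3]
finger_gap: 0.0117
```

```bash
python3 go.py 0.5528 0.0289 0.0863 -81; python3 - <<'E'
from h import *
for n in ["side"]:
    cv2.imwrite(f"pics/{n}17.png",env.read_camera(n)["frame"])
crop("pics/side17.png",220,155,155,150,5,"pics/f7.png")
E
```

```text
tcp [0.5533 0.0261 0.0869] jaw az -80.88 q [-0.8   0.37  0.79  1.84 -0.29  1.05 -1.31] F [ 0.5 -6.6 -3.3] gap 11.9 t 16.2333
world turn -0.11976242353199495
shift frac [-0.0004 -0.0189  0.004 ] len mm 2.9017128376115204 twist frac 0.0007
```

View pics/f7.png

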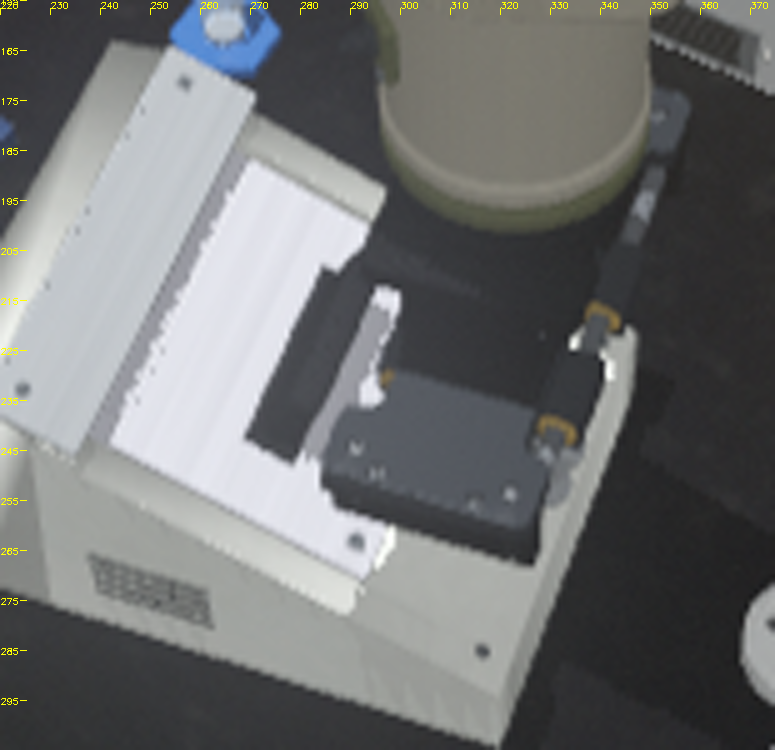

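Emit:
step_arm --targets '[{"grip": 8,"translation": [0,0.007,0],"twist": 0.001},{"grip": 8,"translation": [0,0.007,0],"twist": 0.001},{"grip": 8,"translation": [0,0.007,0],"twist": 0.001}]'

```text
t: 16.53
eef_pos: [0.5533, 0.026, 0.0869]
tcp_rot: [3.129, 0.005, 0.158]
contact_force: [-0.8, 1.8, -0.7]
finger_gap: 0.0119
```

```bash
python3 go.py 0.5528 0.0289 0.0863 -81; python3 -c "
from h import *
print(env.read_state()['ft_torque'])"
```

```text
tcp [0.5533 0.026  0.0869] jaw az -80.97 q [-0.79  0.38  0.79  1.84 -0.29  1.05 -1.31] F [-0.   3.9 -1.1] gap 12.0 t 16.6333
world turn -0.031333489660184455
shift frac [-0.     -0.0199  0.0037] len mm 3.033424095965683 twist frac 0.0002
[0.77622903 0.15937207 0.14406142]
```

Emit:
step_arm --targets '[{"grip": 8,"translation": [0,0.003,0],"twist": 0},{"grip": 12,"translation": [0,0.003,0],"twist": 0},{"grip": 20,"translation": [0,0.003,0],"twist": 0},{"grip": 30,"translation": [0,0.003,0],"twist": 0},{"grip": 36,"translation": [0,0.003,0],"twist": 0}]'

```text
t: 17.05
eef_pos: [0.5534, 0.025, 0.087]
tcp_rot: [3.128, 0.005, 0.157]
contact_force: [0.6, 0.7, 0.1]
finger_gap: 0.0245
```

Emit:
step_arm --targets '[{"grip": 36,"translation": [0,0,0],"twist": 0},{"grip": 36,"translation": [0,0,-0.1],"twist": 0},{"grip": 36,"translation": [0,0,-0.3],"twist": 0},{"grip": 36,"translation": [0,0,-0.5],"twist": 0},{"grip": 36,"translation": [0,0,-0.7],"twist": 0}]'

```text
t: 17.47
eef_pos: [0.5534, 0.0259, 0.1931]
tcp_rot: [3.128, 0.006, 0.156]
contact_force: [0.8, 0.5, 0.8]
finger_gap: 0.0358
```

```bash
python3 go.py 0.45 0.25 0.22 k
```

```text
tcp [0.5561 0.0261 0.1965] jaw az -81.04 q [-0.86  0.25  0.85  1.72 -0.18  1.26 -1.39] F [ 0.3 -0.9 -0.6] gap 36.0 t 17.5667
shift frac [-0.4662 -1.5823 -0.1778] len mm 248.8587184564952 twist frac 0
```

Emit:
step_arm --targets '[{"grip": 36,"translation": [-0.07,-0.15,-0.05],"twist": 0},{"grip": 36,"translation": [-0.14,-0.35,-0.1],"twist": 0},{"grip": 36,"translation": [-0.2,-0.55,-0.15],"twist": 0},{"grip": 36,"translation": [-0.25,-0.75,-0.17],"twist": 0},{"grip": 36,"translation": [-0.3,-0.9,-0.17],"twist": 0}]'

```text
t: 17.98
eef_pos: [0.4897, 0.1552, 0.2205]
tcp_rot: [3.13, -0.002, 0.158]
contact_force: [0.5, 0.7, 0.1]
finger_gap: 0.0359
```

Emit:
step_arm --targets '[{"grip": 36,"translation": [-0.07,-0.15,0],"twist": 0},{"grip": 36,"translation": [-0.14,-0.35,0],"twist": 0},{"grip": 36,"translation": [-0.2,-0.55,0],"twist": 0},{"grip": 36,"translation": [-0.25,-0.65,0],"twist": 0},{"grip": 36,"translation": [-0.25,-0.65,0],"twist": 0}]'

```text
t: 18.4
eef_pos: [0.4348, 0.2492, 0.2186]
tcp_rot: [3.13, -0.001, 0.164]
contact_force: [-0.3, -0.4, 0.3]
finger_gap: 0.0361
```

```bash
python3 go.py 0.45 0.25 0.22 k; python3 - <<'E'
from h import *
for n in ["side","top"]:
    cv2.imwrite(f"pics/{n}18.png",env.read_camera(n)["frame"])
crop("pics/side18.png",200,155,155,150,5,"pics/g1.png")
crop("pics/top18.png",270,160,110,120,5,"pics/g2.png")
E
```

```text
tcp [0.4372 0.2455 0.2189] jaw az -80.88 q [-1.24  0.05  0.66  1.81 -0.02  1.29 -1.99] F [-0.1  0.1  1. ] gap 35.9 t 18.5
shift frac [ 0.0893 -0.016  -0.0074] len mm 13.646399638538607 twist frac 0
```

View pics/g1.png

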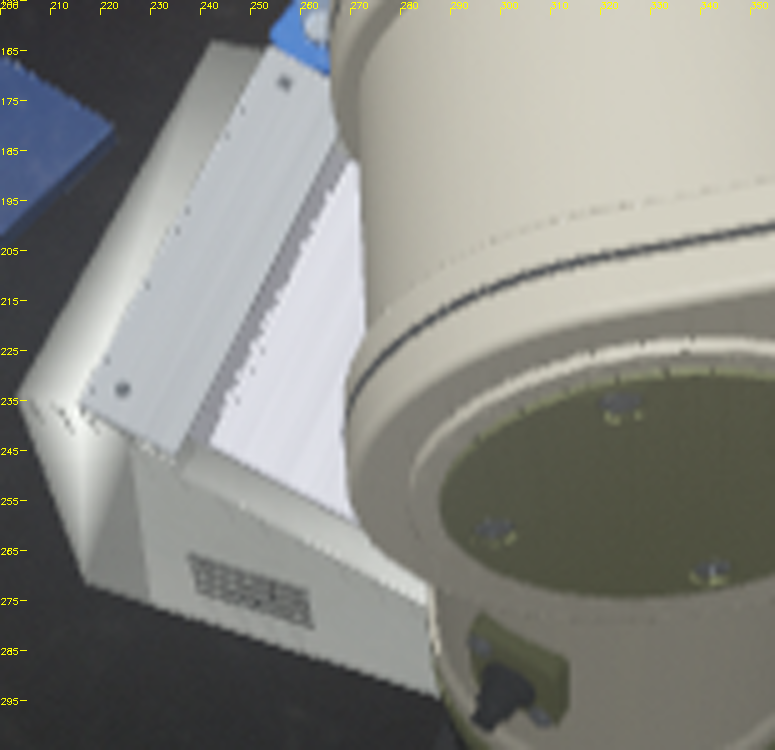

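View pics/g2.png

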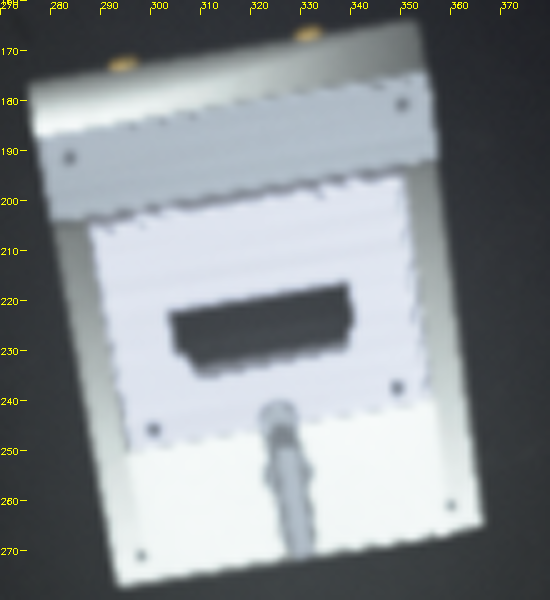

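View pics/top18.png

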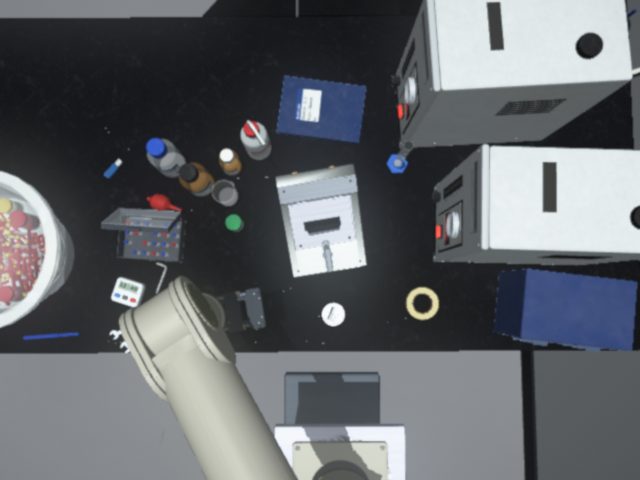

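```bash
python3 - <<'E'
from ov import *
n="top";x0,y0,w,h=295,225,60,60;s=10
im=cv2.imread("pics/top18.png")[y0:y0+h,x0:x0+w]; im=cv2.resize(im,None,fx=s,fy=s,interpolation=cv2.INTER_CUBIC)
o=[-80,-1.5,0]
for a,b in [((-28,6,50),(28,6,50)),((-28,-6,50),(28,-6,50)),((-38,9,18),(38,9,18)),((-38,-9,18),(38,-9,18))]:
    p=((proj(n,bay([np.add(a,o),np.add(b,o)]))-[x0,y0])*s+4.5).astype(int); cv2.line(im,tuple(map(int,p[0])),tuple(map(int,p[1])),(0,0,255),1)
p=((proj(n,bay([(-57.5,73,8),(-57.5,-73,8)]))-[x0,y0])*s+4.5).astype(int); cv2.line(im,tuple(map(int,p[0])),tuple(map(int,p[1])),(0,255,0),1)
cv2.imwrite("pics/g3.png",im)
E
```

```text
(no output)
```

View pics/g3.png

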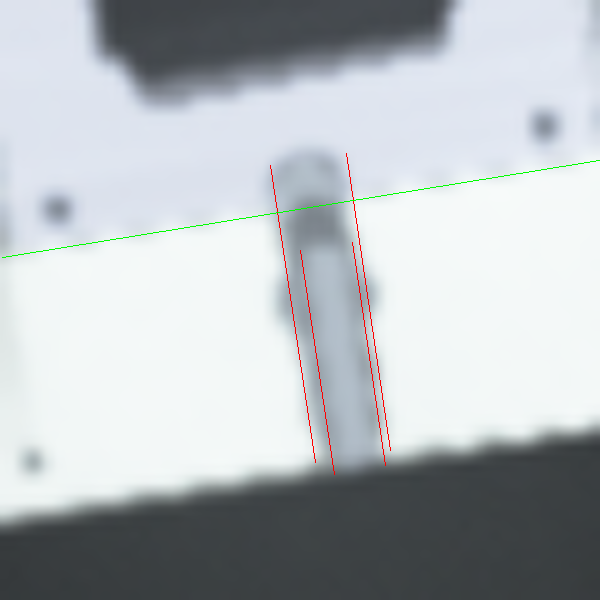

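Emit:
step_arm --targets '[{"grip": 36,"translation": [-0.1,-0.15,0],"twist": 0},{"grip": 36,"translation": [-0.25,-0.35,0],"twist": 0},{"grip": 36,"translation": [-0.4,-0.55,0],"twist": 0},{"grip": 36,"translation": [-0.5,-0.75,0],"twist": 0},{"grip": 36,"translation": [-0.5,-0.75,0],"twist": 0}]'

```text
t: 19.02
eef_pos: [0.3424, 0.3481, 0.2173]
tcp_rot: [3.131, -0.001, 0.163]
contact_force: [0.1, 0.5, 0.1]
finger_gap: 0.0359
```

```bash
python3 go.py 0.45 0.25 0.22 k; python3 - <<'E'
from h import *
for n in ["side"]:
    cv2.imwrite(f"pics/{n}19.png",env.read_camera(n)["frame"])
crop("pics/side19.png",200,155,155,150,5,"pics/g4.png")
E
```

```text
tcp [0.3465 0.3437 0.2174] jaw az -81.0 q [-1.4   0.02  0.52  1.84  0.    1.29 -2.29] F [ 0.  -0.6 -0.9] gap 36.1 t 19.1167
shift frac [ 0.5837  0.7252 -0.0067] len mm 139.64111795354768 twist frac 0
```

View pics/g4.png

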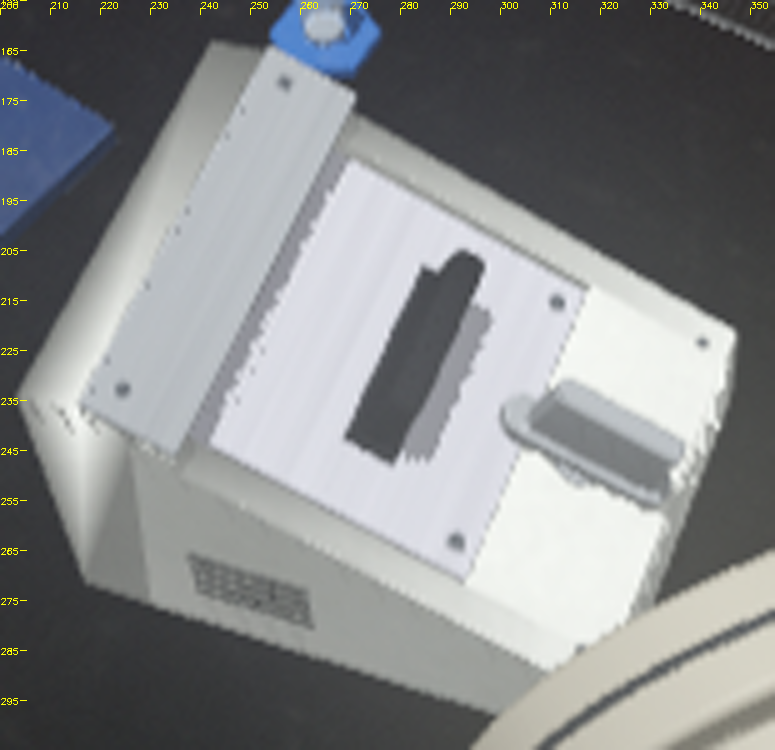

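View pics/side19.png

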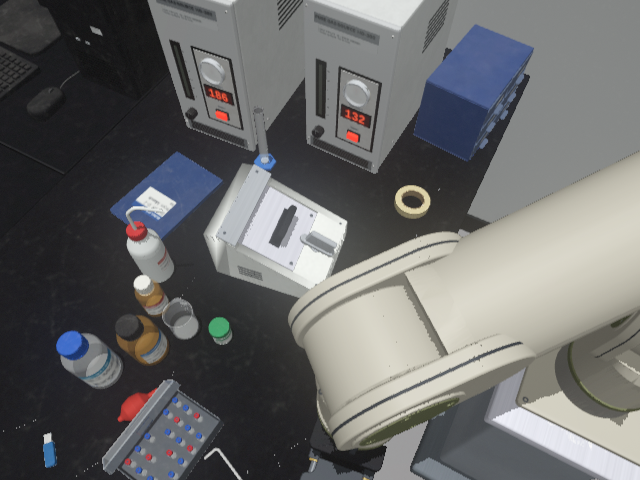

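The side view shows the cover flush in the bay, with its lower edge along the rim from (293,271) to (315,213). The turnbutton bar points up the slope over that edge, with its tip at (302,238). The jar, beaker and tape are where they started in both views, and the tin in the top view. The arm is clear of everything.

```bash
python3 -c "
from h import *
print(env.read_state()['dq'].round(3)); print(env.finish_job())"
```

```text
[ 0.016 -0.006  0.02   0.001  0.001  0.002 -0.001]
the job is handed in; nothing more can be done
None
```

The cover is back in the bay and locked by the turnbutton. The job was handed in at about 19 s of the 66 s allowed.

**How it was done:**
- **Cover:** I gripped the handle by its two ends so the cover could pivot, hooked the tongue under the lip and swung the lower edge down. I pressed with about 21 N square to the slope until it met a hard stop, then let go.
- **Turnbutton:** I turned it with the jaws loosely astride the fin, then closed them on it to line it up straight up the slope. The gap read 11.9 mm on the 12 mm fin. I then opened the jaws and backed away.

**Last checks:**
- **Cover:** The side view shows it flush in the bay.
- **Turnbutton:** In the top view it matches a drawn outline for angle 0, over the cover's lower edge.
- **Bystanders:** The tape, jar, beaker and tin look to be in their starting places.
- **Arm:** It is clear of everything and reads almost no force.

**Where readings disagreed:** While the cover was carried, the side camera showed it 3–5 mm from where the arm's pose put it. The fin's pivot was also about 3 mm to the right of my estimate, which gave a sideways force of about 7 N on the closed jaws. I eased that before opening, and neither shows in the last pictures.

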